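# Set a toroid coil on the inspection post and hold the mirror for the camera

## Robot

A 6-joint arm with a two-finger parallel gripper is mounted at the origin on a cart in front of the work surface, level with it; the furniture and walls round the work are solid. World frame = base frame: x ahead of the robot, y to its left, z up, the work surface at z = 0. Lengths are in m, angles in rad, forces in N, time in s.
With the tool pointing down it reaches from about 0.325 to 0.85 m from the base axis. Payload 15.5 kg.
Tool frame: the origin (TCP) lies between the finger pads; the fingertips stand 19 mm ahead of it and the grasp point (between the pads) is the TCP (manip.tip_extent is the distance from the TCP to the fingertips, in m); z points along the fingers, y is the direction in which the jaws open and shut (so a half turn about z gives the same grasp; the last joint's range is limited). The gripper opens to 91 mm and grips with 3 to 60 N. Pads are 32 mm wide; open, the fingers measure 118 mm over their backs; the gripper's body (76 mm by 178 mm) begins 60 mm behind the grasp point.
Start: joints at [1.177, 0.494, 1.345, -0, 1.302, -0.096], TCP at [0.183, 0.597, 0.233] pointing down, gripper open.
Joint ranges: [-2.91, 2.91], [-0.82, 2.16], [0.22, 2.67], [-1.22, 4.37], [0.12, 2.79], [-3.08, 3.08]. Speed limits (rad/s): [1.89, 1.89, 2.57, 3.01, 3.01, 3.01].

## Interface

Orientations are given as a rotation vector (axis times angle).
In Python, from station import read_state, vision, order, manip gives the robot as it stands. The module is installed in compiled form; this text tells all that it offers.
- The arm moves only by the tool servo_tool, never from a script. Its argument "motion" is a list of rows, each a list of 2 entries, a list of its own where there are three numbers: the shift along the tool's x, y, z in mm, then the turn, a rotation vector about the tool's x, y, z in rad. A call has 1 to 8 rows; each row is the pose to reach, as a shift and turn from the pose commanded when the call began, along the tool's axes at that moment; what a row does not reach only later rows make up. A row lasts 1/12 s, in which the tool goes at most 41.7 mm and 7.16 degrees, less where a joint would pass 70% of its speed; a pose out of reach is approached as far as the arm can. A call with a gripper value outside its range is refused whole. "fingers" is the opening, from -1 (shut) to 1 (fully open), set as the call begins (left out, the last holds). The fingers move at their own pace and stop on an object; "force" is the grip in N (left out, the last holds). Time passes only in rows, so rows that repeat a pose let the fingers close. It gives the time, the measured TCP pose, the force and the opening at its end, in the units of the state.
- read_state(): the state, without advancing time (a new reading comes with each control period).
- vision.read_camera(name): name is "scene" or "side" or "wrist"; returns a dict with "img" (384x512x3 uint8, blue, green, red), "intrinsics" (3x3 intrinsics, pixels), "dist" ([k1, k2, p1, p2, k3] as OpenCV has them; the pictures are not rectified), "xyz" and "orientation" of the camera in the world. Camera axes: x right, y up, looking along -z (the intrinsics and any distortion apply to the point x, -y, -z); pixel columns grow to the right and rows downward; lengths in m; the calibration is good to about 2 mm. A picture is of the moment at which its call begins. There is no depth.
- order.job_done(): hands the job in, once; it reports no verdict.
The state is a dict: "t": time; "joint_pos": joint angles; "joint_velocities": joint speeds; "joint_efforts": joint torques, N m; "position": TCP position; "eef_rot": TCP orientation; "contact_force": force on the tool from outside, world axes, zero at the start; "torque": the same for the moment, N m; "grip_width": opening from 0.0 (shut) to 1.0 (fully open).
Only numpy, scipy, OpenCV 4.12 (cv2) and the standard library are available. Lean on these libraries where they do the work, as an engineer would, in place of code of your own. Each camera call takes 0.05 s, during which the arm holds its last target.

## Task

Set the larger toroid coil up for its picture: slip the black spacer sleeve over the locating post of the inspection fixture and then the coil on top of it, both fully down, with the coil's two wire leads pointing towards the mirror. Then turn the sprung mirror by the tab on its top until the camera, left where it stands, looks by way of the mirror straight at the coil, and finish while still holding the mirror at that angle by the tab. Leave the other things alone.

Things in the scene. Friction and masses are not known exactly. Their poses are not given: they have to be found in the camera images.
- spacer_center (a point): Centre (half-way up) of the black plastic spacer sleeve: a plain ring 32 mm across, 25 mm high, with a 13 mm hole, loose on the white foam board (board top 28 mm above the worktop). Its z axis is the axis of the hole.
- coil_center (a point): Centre of the hole, half-way up, of the larger toroid coil: a wound green ring 40 mm across, 12 mm high, hole 14 mm, lying flat on the foam board (a smaller coil there is 30 mm across). Its two short wire leads stick 5 mm out of the rim side by side, with the bare sector of the ring between them, 26 degrees to either side of this frame's -y axis, which is the way the leads point. It can be gripped across its own x axis, 40 mm wide.
- post_seat (a point): Foot of the locating post on the grey drilled fixture plate (220 x 230 mm, 12 mm high), at the centre of the flange on which the spacer comes to rest, 16 mm above the worktop. The post is upright, 10 mm thick, and its chamfered tip is 46 mm above this point. This frame's +x axis points from the post to the mirror, z up. Fully down, the spacer's centre is 12.5 mm and the coil's centre 31 mm above this point. The camera stands on this frame's -y side.
- mirror_axis (a point): Point on the upright axis about which the mirror and also the camera arm turn, at the middle of the mirror (glass 50 mm wide, 44 mm high), 47 mm above the worktop and 120 mm from the post.
- tab_grip (a point): Centre of the tab on top of the mirror, 87 mm above the worktop on the mirror's axis (2 mm behind it): an upright plate 8 mm thick along its own x axis, 32 mm wide along its own y axis, its top 14.5 mm above this point; the mirror frame under it begins 16.5 mm below this point. The mirror faces along this frame's -x axis. Pinch it from above across the 8 mm and turn the hand about the mirror's axis.
- mirror (a joint): Angle of the mirror in rad: 0 parked against its stop, facing the post; grows to 1.4 as it turns counter-clockwise seen from above, towards the camera. A light return spring (0.02 to 0.07 N m) swings it back to 0 if let go. The camera sees the coil when the mirror faces midway between the direction to the post and the direction to the lens, so at half the angle between them.
- lens (a point): Centre of the front of the camera's lens, 111 mm from the mirror's axis and 47 mm above the worktop; the small black camera (top 65 mm above the worktop) always looks at the mirror's axis.
- camera_arm (a joint): Angle of the clamped arm that carries the camera, in rad; seen from the mirror's axis, the lens stands 1.0 + this value counter-clockwise of the post. The arm is to be left where it stands.
- small_coil: Smaller toroid coil, 30 mm, on the foam board; not needed, leave it.
- tweezers: Tweezers, 124 mm, on the worktop in front of the foam board; leave them.
- marker_pen: Marker pen, 135 mm, right of the fixture; leave it.
- transformer_s: Small yellow taped transformer at the back of the foam board; leave it.
- transformer_m: Middle yellow transformer at the back of the foam board; leave it.
- transformer_l: Largest yellow transformer at the back of the foam board; leave it.
Things that resemble listed ones, but are neither listed nor needed, are in the scene too. What is shaped like the part that bears coil_center but red or turquoise is not meant.

How it is judged:
By the outcome, as a careful person would: the job done as asked, in the order asked, and still so for the second after the job is handed in, while the arm keeps its last pose, push and grip.
It also fails if it takes over 64 s, if anything falls off the work surface, if the arm or the gripper's body presses on something with over 40 N, if the wrist force passes 120 N, or if a joint passes its speed limit or range.

## Working session

There is one attempt and no reset: what is moved stays moved. The work goes in short steps, Python scripts to look and compute and a tool call to move; the robot and the scene stay as the last step left them, time stands still between calls to the robot, and variables do not carry over. Pictures are saved under pics/ and viewed, and the job is handed in when it is done.

Besides the shell and the picture viewer there is one more tool, called after "Call:" as name([rows], argument=value, ...), one row to a line, values as JSON. servo_tool: Moves the arm, as the interface text tells. Its arguments: {"type":"object","properties":{"motion":{"type":"array"},"fingers":{"type":"number"},"force":{"type":"number"}},"required":["motion"]}

```bash
mkdir -p pics; python3 - <<'E'
from station import read_state, vision, order, manip
import cv2,json,pickle
print(read_state()); print([a for a in dir(manip) if a[0]!='_'], manip.tip_extent)
for n in ("scene","side","wrist"):
    d=vision.read_camera(n); pickle.dump(d,open(n+'0.pkl','wb'))
    cv2.imwrite(f'pics/{n}0.png',d['img']); print(n,d['intrinsics'],d['dist'],d['xyz'],d['orientation'])
E
```

```text
{'t': 0.0, 'joint_pos': array([ 1.17755427e+00,  4.94186131e-01,  1.34611553e+00, -1.60443003e-05,
        1.30251800e+00, -9.54880782e-02]), 'joint_velocities': array([ 1.15414698e-03,  2.09378854e-03,  5.27253449e-04, -8.75773703e-04,
        9.03281579e-05,  7.51251082e-04]), 'joint_efforts': array([ 5.60917048e-03, -8.78835297e+01, -3.81864524e+01,  7.12880096e-02,
        5.30288508e-02, -5.79257176e-05]), 'position': array([0.18321638, 0.59717001, 0.23234171]), 'eef_rot': array([-4.65936508e-01, -3.10656292e+00,  1.87581914e-03]), 'contact_force': array([-0.23792231, -0.23813871,  0.52152988]), 'torque': array([-0.00972731,  0.02140467,  0.05107867]), 'grip_width': 0.9974702501679448}
['MotionError', 'tip_extent'] 0.019
scene [[370.80006857   0.         249.96206147]
 [  0.         370.80006857 190.61985866]
 [  0.           0.           1.        ]] [-0.04258205  0.          0.          0.          0.        ] [-0.32882788  0.40935976  0.55119096] [ 0.68613236 -1.13363737 -1.81652503]
side [[405.1977278    0.         259.26509399]
 [  0.         405.1977278  190.8011612 ]
 [  0.           0.           1.        ]] [-0.05081547  0.          0.          0.          0.        ] [-0.13285831 -0.95394458  0.6558079 ] [ 1.07195183 -0.33240641 -0.54250048]
wrist [[273.30363622   0.         259.73768892]
 [  0.         273.30363622 190.06909726]
 [  0.           0.           1.        ]] [-0.03709715  0.          0.          0.          0.        ] [0.10782063 0.62015034 0.38327916] [-0.24490304 -0.17806243  1.26381514]
```

View pics/scene0.png

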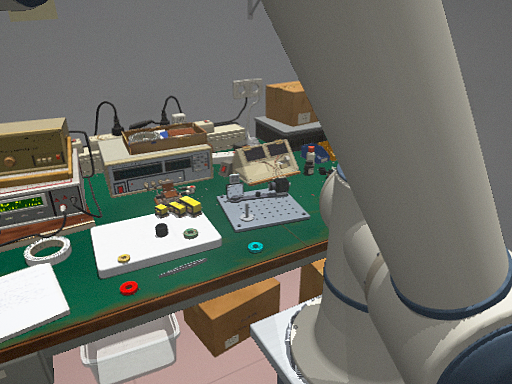

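View pics/side0.png

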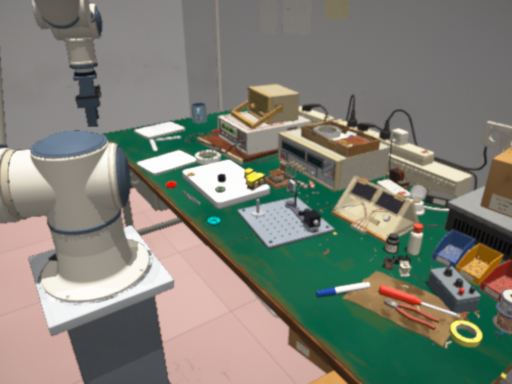

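View pics/wrist0.png

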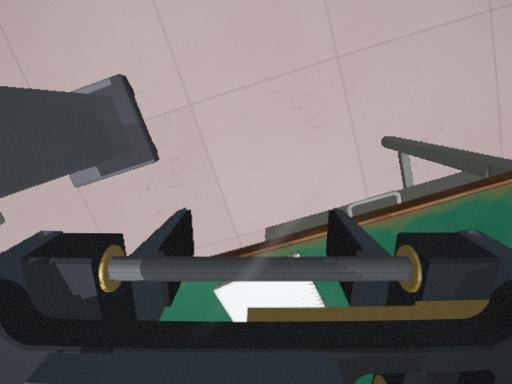

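```bash
cat > h.py <<'E'
import numpy as np, cv2, pickle
from scipy.spatial.transform import Rotation as R
def ray(d,uv):
    uv=np.atleast_2d(np.array(uv,float)).reshape(-1,1,2)
    n=cv2.undistortPoints(uv,d['intrinsics'],np.array(d['dist'])).reshape(-1,2)
    v=np.c_[n[:,0],-n[:,1],-np.ones(len(n))]
    return R.from_rotvec(d['orientation']).apply(v)
def hit(d,uv,z):
    r=ray(d,uv); o=np.array(d['xyz']); return o+r*((z-o[2])/r[:,2])[:,None]
def proj(d,P):
    p=R.from_rotvec(d['orientation']).inv().apply(np.atleast_2d(P)-np.array(d['xyz']))
    q=np.c_[p[:,0],-p[:,1],-p[:,2]]
    return cv2.projectPoints(q,np.zeros(3),np.zeros(3),d['intrinsics'],np.array(d['dist']))[0].reshape(-1,2)
def tri(ds,uvs):
    A=np.zeros((3,3));b=np.zeros(3)
    for d,uv in zip(ds,uvs):
        r=ray(d,uv)[0]; r/=np.linalg.norm(r); M=np.eye(3)-np.outer(r,r); A+=M; b+=M@np.array(d['xyz'])
    return np.linalg.solve(A,b)
def crop(d,x0,y0,w,h,s,fn):
    cv2.imwrite(fn,cv2.resize(d['img'][y0:y0+h,x0:x0+w],None,fx=s,fy=s,interpolation=cv2.INTER_CUBIC))
def load(n): return pickle.load(open(n+'.pkl','rb'))
def snap(n,out):
    from station import vision
    d=vision.read_camera(n); pickle.dump(d,open(out+'.pkl','wb')); cv2.imwrite(f'pics/{out}.png',d['img']); return d
E
python3 - <<'E'
from h import *
s=load('scene0'); e=load('side0')
crop(s,80,165,240,140,3.3,'pics/sc0.png'); crop(e,150,140,200,120,4,'pics/sd0.png')
print('sleeve',hit(s,(162,229),.0405),hit(e,(222,178),.0405))
print('coil',hit(s,(190,233),.034),hit(e,(220,189),.034))
w=load('wrist0')
from station import read_state
st=read_state(); Rt=R.from_rotvec(st['eef_rot'])
print('cam in tool',Rt.inv().apply(w['xyz']-st['position']),(Rt.inv()*R.from_rotvec(w['orientation'])).as_matrix())
print(Rt.as_matrix())
E
```

```text
sleeve [[0.51291388 0.22158716 0.0405    ]] [[0.51329733 0.22032552 0.0405    ]]
coil [[0.46865138 0.16066052 0.034     ]] [[0.46892342 0.15772943 0.034     ]]
cam in tool [ 0.07886681 -0.0003942  -0.15079949] [[-4.65373293e-04  9.60231333e-01  2.79205248e-01]
 [ 9.99999131e-01  1.02415792e-04  1.31455278e-03]
 [ 1.23367974e-03  2.79205617e-01 -9.60230546e-01]]
[[-9.55972393e-01  2.93456379e-01 -3.69477115e-04]
 [ 2.93456594e-01  9.55972018e-01 -8.53873473e-04]
 [ 1.02635166e-04 -9.24704963e-04 -9.99999567e-01]]
```

View pics/sc0.png

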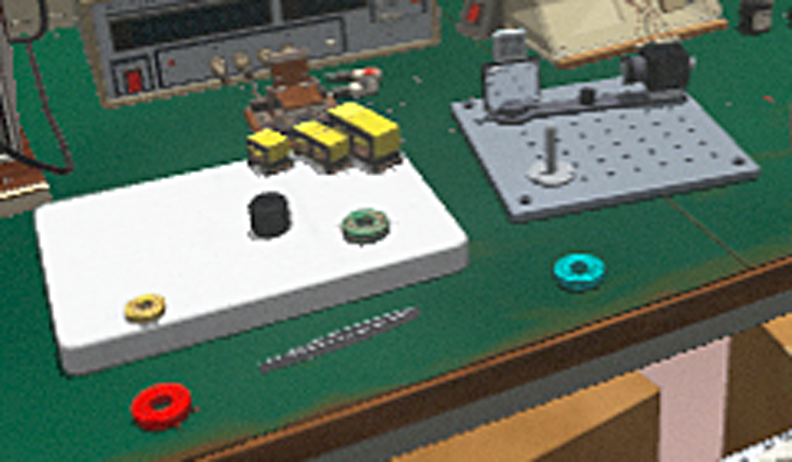

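View pics/sd0.png

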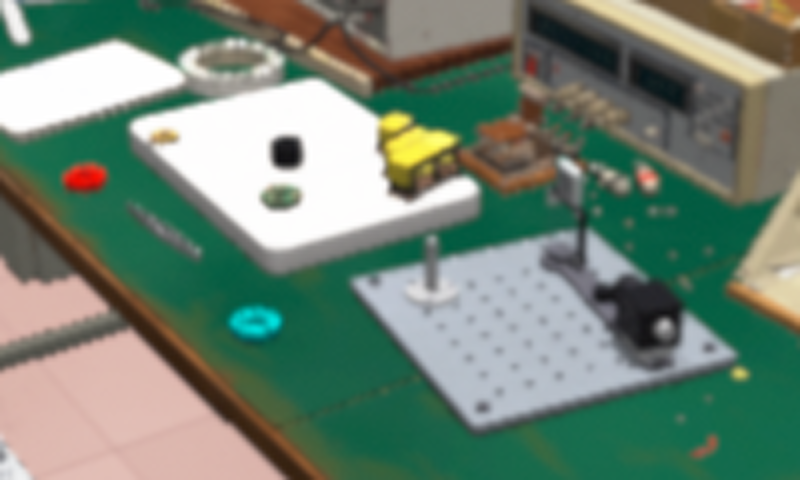

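```bash
cat >> h.py <<'E'
def go(P,yaw=None,st=None):
    """shift in tool mm and turn to reach P, with tool x at world yaw (tool down)"""
    from station import read_state
    st=st or read_state(); Rt=R.from_rotvec(st['eef_rot'])
    s=Rt.inv().apply(np.array(P)-st['position'])*1000
    m=Rt.as_matrix(); 
    y0=np.arctan2(m[1,0],m[0,0])
    y=y0 if yaw is None else yaw
    x=np.array([np.cos(y),np.sin(y),0]); z=np.array([0,0,-1.]); Rd=R.from_matrix(np.c_[x,np.cross(z,x),z])
    t=(Rt.inv()*Rd).as_rotvec()
    print('shift',s.round(1),'turn',t.round(4),'yaw now',round(y0,4),'pos',st['position'].round(4),'t',round(st['t'],2),'F',st['contact_force'].round(1),'w',round(st['grip_width'],3))
    return s,t
E
python3 - <<'E'
from h import *
s=load('scene0'); e=load('side0')
def S(u,v): return (80+u/3.3,165+v/3.3)
def D(u,v): return (150+u/4,140+v/4)
print('post foot',hit(s,S(550,175),.016),hit(e,D(432,292),.016))
print('post tip',tri([s,e],[S(551,130),D(432,238)]))
print('tab top',tri([s,e],[S(508,36),D(569,162)]))
print('camera',tri([s,e],[S(665,65),D(642,312)]))
go((.42,.10,.30))
E
```

```text
post foot [[ 0.4930997  -0.01905508  0.016     ]] [[ 0.49989472 -0.02934488  0.016     ]]
post tip [ 0.50225271 -0.02404789  0.05819603]
tab top [ 0.62308497 -0.04298712  0.09798013]
camera [ 0.57688433 -0.19070299  0.04912524]
shift [-372.2 -406.   -67.2] turn [-0.0009 -0.0001  0.    ] yaw now 2.8438 pos [0.1833 0.5973 0.2325] t 0.15 F [0.7 0.4 0.3] w 1.0
```

Call:
servo_tool([
  [[-28,-30,-5],[0,0,0]],
  [[-56,-61,-10],[0,0,0]],
  [[-84,-91,-15],[0,0,0]],
  [[-112,-122,-20],[0,0,0]],
  [[-140,-152,-25],[0,0,0]],
  [[-168,-183,-30],[0,0,0]],
  [[-196,-213,-35],[0,0,0]],
  [[-224,-244,-40],[0,0,0]],
])

```text
t: 0.82
position: [0.3259, 0.2973, 0.2731]
eef_rot: [0.465, 3.107, 0.0]
contact_force: [1.3, 0.7, 0.2]
grip_width: 1.0
```

Call:
servo_tool([
  [[-28,-30,-5],[0,0,0]],
  [[-56,-61,-10],[0,0,0]],
  [[-84,-91,-15],[0,0,0]],
  [[-112,-122,-20],[0,0,0]],
  [[-140,-152,-25],[0,0,0]],
  [[-148,-162,-27],[0,0,0]],
  [[-148,-162,-27],[0,0,0]],
  [[-148,-162,-27],[0,0,0]],
])

```text
t: 1.48
position: [0.4196, 0.1002, 0.2997]
eef_rot: [-0.469, -3.106, -0.0]
contact_force: [-0.8, 0.6, 0.4]
grip_width: 1.002
```

```bash
python3 - <<'E'
from h import *
w=snap('wrist','w1'); s=snap('scene','s1')
go((.42,.10,.30))
P=[(.513,.221,.053),(.469,.159,.034),(.5,-.024,.016),(.622,-.043,.1)]
print(proj(w,P))
E
```

```text
shift [-1.3 -1.1 -0.4] turn [-0.     -0.0007  0.    ] yaw now 2.8442 pos [0.4191 0.1014 0.2996] t 1.58 F [-0.8 -0.4 -0.3] w 1.002
[[353.19953503 200.55466061]
 [305.13909924 182.50319803]
 [205.2971687  226.80547308]
 [211.17935234 320.25392485]]
```

View pics/w1.png

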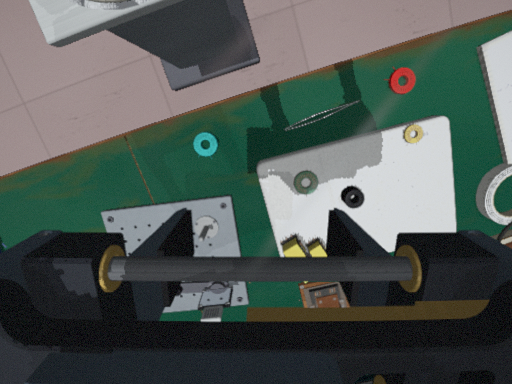

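```bash
python3 - <<'E'
from h import *
w=load('w1')
a=cv2.resize(w['img'][150:230,270:380],None,fx=7,fy=7,interpolation=cv2.INTER_CUBIC)
cv2.imwrite('pics/w1a.png',a)
b=cv2.resize(w['img'][190:325,90:260],None,fx=4,fy=4,interpolation=cv2.INTER_CUBIC)
cv2.imwrite('pics/w1b.png',cv2.convertScaleAbs(b,alpha=1.5))
E
```

```text
(no output)
```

View pics/w1a.png

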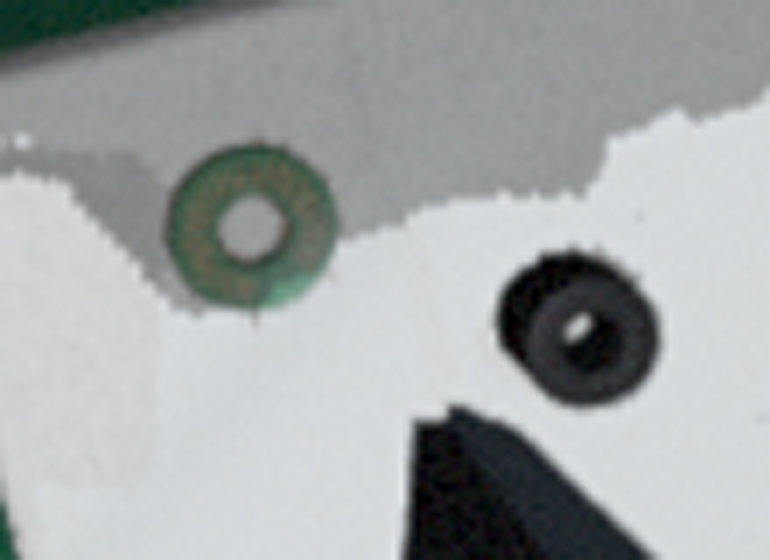

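View pics/w1b.png

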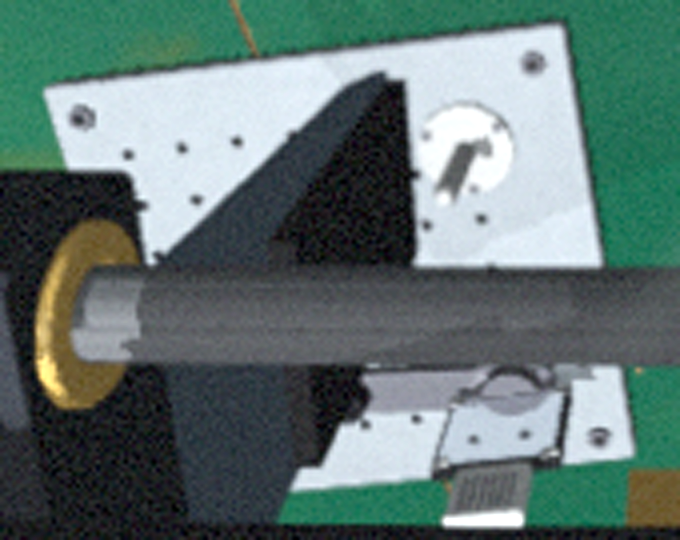

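```bash
python3 - <<'E'
from h import *
from station import read_state
w=load('w1');s=load('scene0');e=load('side0')
A=lambda u,v:(270+u/7,150+v/7); B=lambda u,v:(90+u/4,190+v/4)
print('sleeve top',hit(w,A(593,338),.053),'coil top',hit(w,A(252,226),.040))
l=hit(w,[A(337,258),A(255,318),A(287,290),A(252,228)],.036); print('leads',l)
print('lead dir',np.degrees(np.arctan2(*(l[:3]-l[3])[:,[1,0]].T)))
print('flange',hit(w,B(466,150),.016),'posttip',hit(w,B(446,198),.062), hit(w,B(484,148),.016))
c=hit(w,[B(82,118),B(532,63),B(598,436)],.012);print('screws',c, np.diff(c,axis=0))
print('tabtop',hit(w,[B(444,520),B(522,520)],.1015))
print(read_state()['joint_pos'].round(3))
E
```

```text
sleeve top [[0.5100875 0.2239867 0.053    ]] coil top [[0.46726102 0.15985193 0.04      ]]
leads [[0.48134121 0.17667279 0.036     ]
 [0.48958157 0.15544533 0.036     ]
 [0.48529734 0.16403682 0.036     ]
 [0.46890795 0.16009288 0.036     ]]
lead dir [ 53.13381381 -12.66977408  13.53040489]
flange [[ 0.50183478 -0.02246298  0.016     ]] posttip [[ 0.50203042 -0.02172402  0.062     ]] [[ 0.50324349 -0.01468178  0.016     ]]
screws [[ 0.4398312  -0.17991941  0.012     ]
 [ 0.47384818  0.01712945  0.012     ]
 [ 0.66064459 -0.01565566  0.012     ]] [[ 3.40169853e-02  1.97048855e-01  0.00000000e+00]
 [ 1.86796410e-01 -3.27851028e-02  5.55111512e-17]]
tabtop [[ 0.61577718 -0.05740746  0.1015    ]
 [ 0.62455806 -0.02815207  0.1015    ]]
[ 0.099  0.146  1.688  0.     1.308 -1.175]
```

```bash
python3 - <<'E'
from h import *
go((.511,.223,.13),2.9696)
E
```

```text
shift [-52.4 143.2 169.6] turn [ 0.     -0.0007 -0.1254] yaw now 2.8442 pos [0.4191 0.1014 0.2996] t 1.58 F [-0.8 -0.4 -0.3] w 1.002
```

Call:
servo_tool([
  [[-9,24,28],[0,0,-0.025]],
  [[-18,48,56],[0,0,-0.05]],
  [[-27,72,85],[0,0,-0.075]],
  [[-36,96,113],[0,0,-0.1]],
  [[-45,120,142],[0,0,-0.125]],
  [[-52,143,170],[0,0,-0.125]],
  [[-52,143,170],[0,0,-0.125]],
])

```text
t: 2.17
position: [0.5103, 0.2258, 0.1245]
eef_rot: [-0.265, -3.125, 0.002]
contact_force: [-2.8, -0.8, -1.2]
grip_width: 0.997
```

```bash
python3 - <<'E'
from h import *
w=snap('wrist','w2')
go((.511,.223,.13),2.9696)
print(proj(w,[(.511,.223,.053),(.469,.159,.04)]))
E
```

```text
shift [-1.5 -1.3 -3.2] turn [-0.002  -0.0043  0.0026] yaw now 2.9722 pos [0.5098 0.2245 0.1268] t 2.22 F [0.1 0.2 1.3] w 1.0
[[257.58393756 207.6425142 ]
 [178.15410485 169.84751541]]
```

View pics/w2.png

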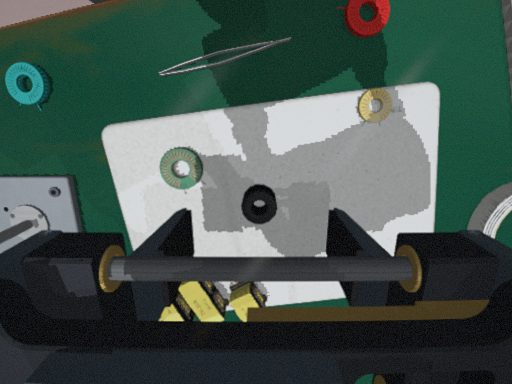

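```bash
python3 - <<'E'
from h import *
w=load('w2')
a=cv2.resize(w['img'][135:235,145:290],None,fx=5.5,fy=5.5,interpolation=cv2.INTER_CUBIC)
cv2.imwrite('pics/w2a.png',a)
E
```

```text
(no output)
```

View pics/w2a.png

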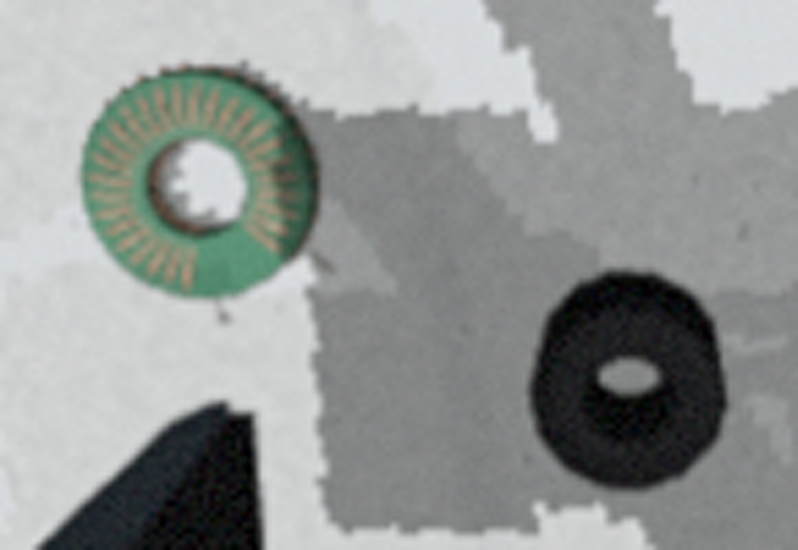

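```bash
python3 - <<'E'
from h import *
w=load('w2'); A=lambda u,v:(145+u/5.5,135+v/5.5)
c=hit(w,A(628,391),.053)[0];print('sleeve',c, hit(w,[A(530,391),A(725,391),A(628,488)],.053))
q=hit(w,A(195,183),.040)[0]; print('coil',q, hit(w,[A(82,183),A(195,298),A(195,68)],.036))
l=hit(w,[A(325,262),A(223,316)],.034); v=l.mean(0)-q; print(l,np.linalg.norm(l-q,axis=1),'dir',np.arctan2(v[1],v[0]),[np.arctan2(*(x-q)[[1,0]]) for x in l])
go((c[0],c[1],.050),2.9696)
E
```

```text
sleeve [0.50983469 0.22460106 0.053     ] [[0.50725425 0.20944851 0.053     ]
 [0.51239216 0.23959165 0.053     ]
 [0.52600096 0.22181863 0.053     ]]
coil [0.46797344 0.16136299 0.04      ] [[0.46539407 0.14172904 0.036     ]
 [0.48748549 0.15524201 0.036     ]
 [0.4504039  0.16462796 0.036     ]]
[[0.48555136 0.17753633 0.034     ]
 [0.49179643 0.15844229 0.034     ]] [0.02462844 0.02473995] dir 0.3097982377720487 [np.float64(0.7438066109609164), np.float64(-0.12199132382064141)]
shift [-0.4  0.3 76.8] turn [-0.002  -0.0043  0.0026] yaw now 2.9722 pos [0.5098 0.2245 0.1268] t 2.22 F [0.1 0.2 1.3] w 1.0
```

Call:
servo_tool([
  [[0,0,15],[0,0,0]],
  [[0,0,35],[0,0,0]],
  [[0,0,52],[0,0,0]],
  [[0,0,66],[0,0,0]],
  [[0,0,74],[0,0,0]],
  [[0,0,77],[0,0,0]],
  [[0,0,77],[0,0,0]],
  [[0,0,77],[0,0,0]],
], fingers=0.1, force=15)

```text
t: 2.88
position: [0.5115, 0.2224, 0.0538]
eef_rot: [0.271, 3.129, 0.001]
contact_force: [-0.7, -1.0, -0.0]
grip_width: 0.549
```

```bash
python3 - <<'E'
from h import *
w=snap('wrist','w3')
go((.5098,.2246,.05),2.9696)
E
```

```text
shift [2.2 1.8 3.9] turn [ 0.0006  0.0012 -0.0006] yaw now 2.969 pos [0.5117 0.2225 0.0539] t 2.93 F [0.1 0.4 1. ] w 0.547
```

View pics/w3.png

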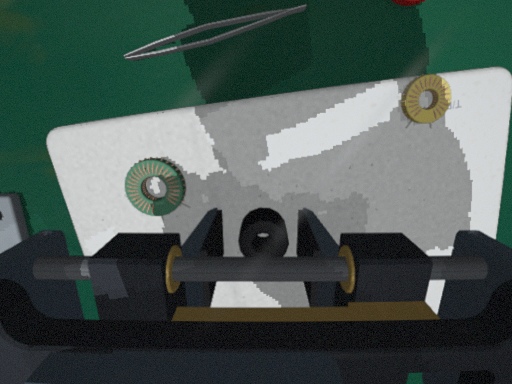

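Call:
servo_tool([
  [[1,1,2],[0,0,0]],
  [[2,2,3.5],[0,0,0]],
  [[2,2,3.5],[0,0,0]],
  [[2,2,3.5],[0,0,0]],
])

```text
t: 3.27
position: [0.5096, 0.2246, 0.0494]
eef_rot: [-0.271, -3.13, 0.0]
contact_force: [-0.3, 0.4, -0.9]
grip_width: 0.548
```

```bash
python3 - <<'E'
from h import *
w=snap('wrist','w4')
go((.5098,.2246,.05),2.9696)
crop(w,180,180,160,110,5,'pics/w4a.png')
print(proj(w,[(.5098,.2246,.053),(.5098,.2246,.028)]))
E
```

```text
shift [-0.1  0.  -0.6] turn [ 0.      0.     -0.0007] yaw now 2.9689 pos [0.5097 0.2246 0.0494] t 3.32 F [-0.7 -0.2  0.7] w 0.551
[[260.70738327 248.28908626]
 [260.62286574 230.71999489]]
```

View pics/w4a.png

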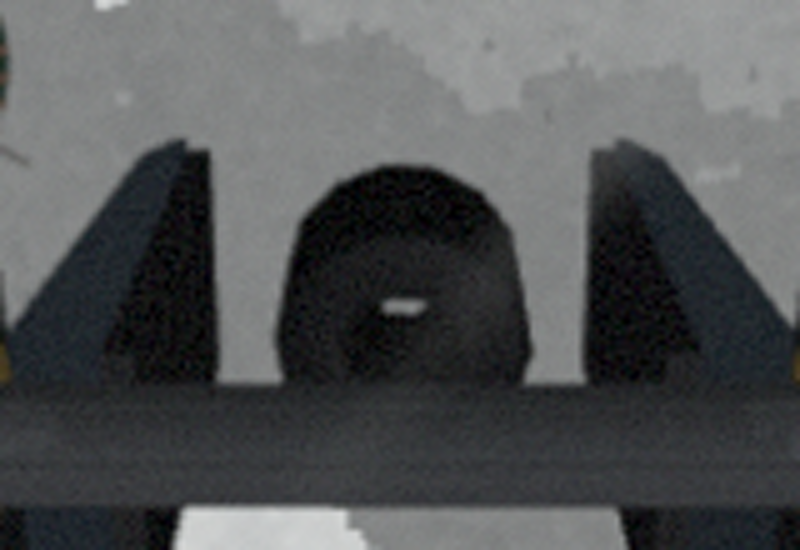

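Call:
servo_tool([
  [[0,0,0],[0,0,0]],
  [[0,0,0],[0,0,0]],
  [[0,0,0],[0,0,0]],
  [[0,0,0],[0,0,0]],
  [[0,0,0],[0,0,0]],
], fingers=-1, force=20)

```text
t: 3.73
position: [0.5097, 0.2245, 0.0494]
eef_rot: [0.271, 3.13, -0.0]
contact_force: [-0.5, 0.3, 0.6]
grip_width: 0.342
```

```bash
python3 - <<'E'
from h import *
go((.5097,.2246,.120),2.9696)
go((.502,-.0221,.115),2.9696)
E
```

```text
shift [  0.    0.1 -70.6] turn [ 0.      0.0001 -0.0008] yaw now 2.9688 pos [0.5097 0.2245 0.0494] t 3.73 F [-0.5  0.3  0.6] w 0.342
shift [ -34.8 -244.3  -65.6] turn [ 0.      0.0001 -0.0008] yaw now 2.9688 pos [0.5097 0.2245 0.0494] t 3.73 F [-0.5  0.3  0.6] w 0.342
```

Call:
servo_tool([
  [[0,0,-20],[0,0,0]],
  [[0,0,-55],[0,0,0]],
  [[-5,-30,-75],[0,0,0]],
  [[-12,-68,-80],[0,0,0]],
  [[-19,-105,-80],[0,0,0]],
  [[-26,-140,-80],[0,0,0]],
  [[-26,-155,-80],[0,0,0]],
  [[-26,-155,-80],[0,0,0]],
])

```text
t: 4.4
position: [0.5083, 0.0644, 0.1294]
eef_rot: [-0.276, -3.129, 0.001]
contact_force: [0.4, 1.3, 0.2]
grip_width: 0.345
```

Call:
servo_tool([
  [[0,0,0],[0,0,0]],
  [[0,0,0],[0,0,0]],
])

```text
t: 4.57
position: [0.5087, 0.0678, 0.1294]
eef_rot: [0.271, 3.13, 0.0]
contact_force: [-0.5, 0.5, -0.8]
grip_width: 0.348
```

```bash
python3 - <<'E'
from h import *
w=snap('wrist','w5')
go((.502,-.0221,.115),2.9696)
print(proj(w,[(.502,-.0221,.016),(.502,-.0221,.062)]))
E
```

```text
shift [ -8.9 -90.1  14.3] turn [ 0.0001  0.     -0.0001] yaw now 2.9695 pos [0.5087 0.0681 0.1293] t 4.62 F [-0.1 -0.1 -0.2] w 0.347
[[172.64033821 200.42782648]
 [156.3591995  217.25854469]]
```

View pics/w5.png

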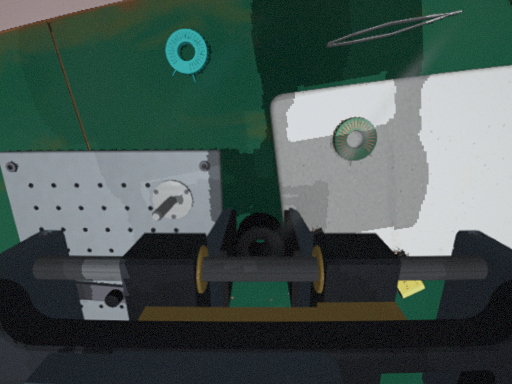

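```bash
python3 - <<'E'
from h import *
w=load('w5')
crop(w,130,170,100,70,8,'pics/w5a.png'); crop(w,195,195,130,60,6,'pics/w5b.png')
E
```

```text
(no output)
```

View pics/w5a.png

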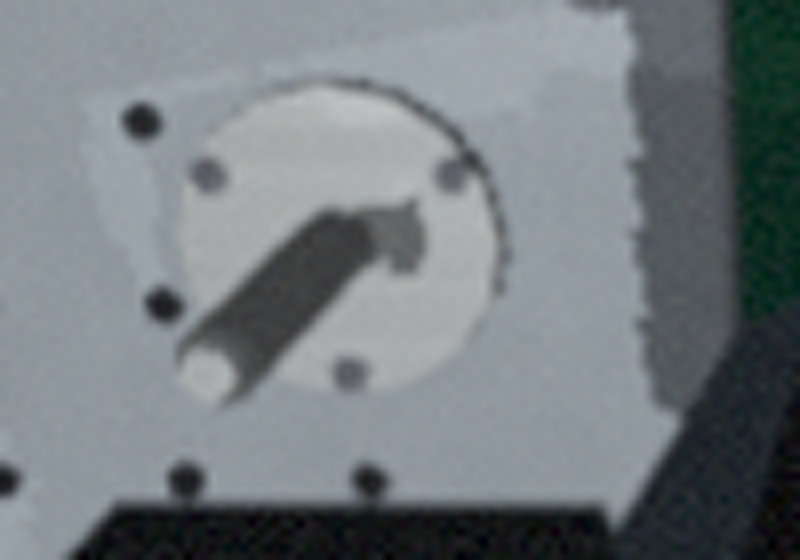

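View pics/w5b.png

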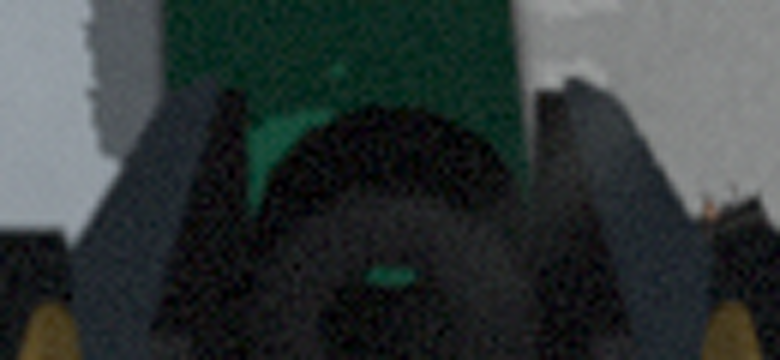

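```bash
python3 - <<'E'
from h import *
w=load('w5'); A=lambda u,v:(130+u/8,170+v/8); B=lambda u,v:(195+u/6,195+v/6)
print('flange',hit(w,A(340,238),.016),'tip',hit(w,A(209,373),.062))
# in hand
from station import read_state
st=read_state(); Rt=R.from_rotvec(st['eef_rot']);T=st['position']
ex=Rt.apply([1,0,0]);ey=Rt.apply([0,1,0])
zt=T[2]+.0036; zb=zt-.025
for o in (0,):
  C=T.copy()
  def circ(r,z): 
    a=np.linspace(0,2*np.pi,73); P=C+r*np.outer(np.cos(a),ex)+r*np.outer(np.sin(a),ey); P[:,2]=z; return proj(w,P)
  f=lambda p:((p-[195,195])*6)
  for r in(.0065,.016):
    for z in (zt,zb):
      p=f(circ(r,z)); print(r,round(z,3),'x',p[:,0].min().round(),p[:,0].max().round(),'y',p[:,1].min().round(),p[:,1].max().round())
E
```

```text
flange [[ 0.50126827 -0.02205178  0.016     ]] tip [[ 0.50139967 -0.02213723  0.062     ]]
0.0065 0.133 x 332.0 463.0 y 258.0 375.0
0.0065 0.108 x 340.0 453.0 y 159.0 264.0
0.016 0.133 x 237.0 558.0 y 169.0 457.0
0.016 0.108 x 257.0 536.0 y 80.0 337.0
```

```bash
python3 - <<'E'
from h import *
go((.5007,-.0217,.100),2.9696)
E
```

```text
shift [ -7.5 -89.9  29.3] turn [ 0.0001  0.     -0.0001] yaw now 2.9695 pos [0.5087 0.0681 0.1293] t 4.62 F [-0.1 -0.1 -0.2] w 0.347
```

Call:
servo_tool([
  [[-2,-30,0],[0,0,0]],
  [[-5,-60,0],[0,0,0]],
  [[-7.5,-85,8],[0,0,0]],
  [[-7.5,-90,22],[0,0,0]],
  [[-7.5,-90,29],[0,0,0]],
  [[-7.5,-90,29],[0,0,0]],
  [[-7.5,-90,29],[0,0,0]],
  [[-7.5,-90,29],[0,0,0]],
])

```text
t: 5.28
position: [0.5008, -0.0215, 0.1007]
eef_rot: [0.269, 3.13, 0.0]
contact_force: [0.4, 0.0, 0.1]
grip_width: 0.342
```

```bash
python3 - <<'E'
from h import *
w=snap('wrist','w6');s=snap('scene','s6');e=snap('side','e6')
go((.5007,-.0217,.100),2.9696)
crop(w,195,170,130,100,6,'pics/w6a.png'); 
a=cv2.resize(s['img'][160:240,210:290],None,fx=5,fy=5,interpolation=cv2.INTER_CUBIC)
b=cv2.resize(e['img'][155:235,220:300],None,fx=5,fy=5,interpolation=cv2.INTER_CUBIC)
cv2.imwrite('pics/se6.png',np.hstack([a,b]))
E
```

```text
shift [0.2 0.2 0.8] turn [0.     0.0008 0.0003] yaw now 2.9699 pos [ 0.5009 -0.0219  0.1008] t 5.43 F [ 0.4 -0.1 -0.9] w 0.346
```

View pics/w6a.png

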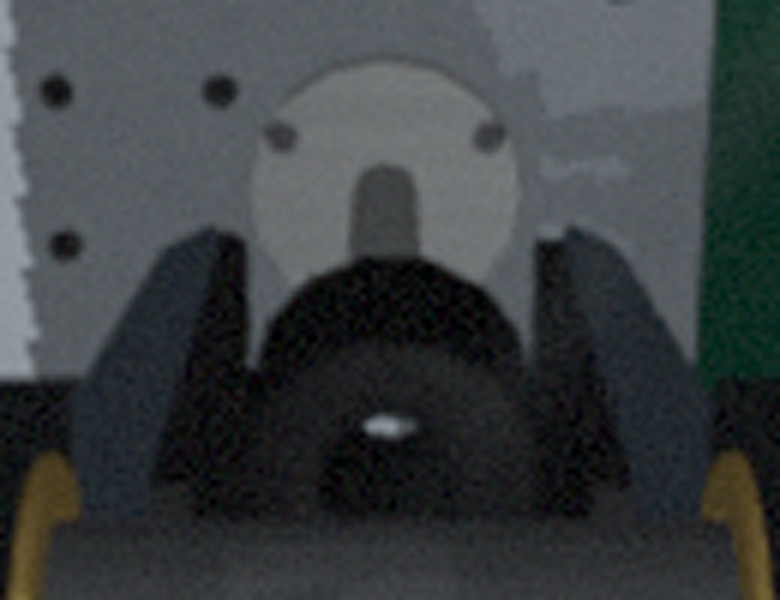

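View pics/se6.png

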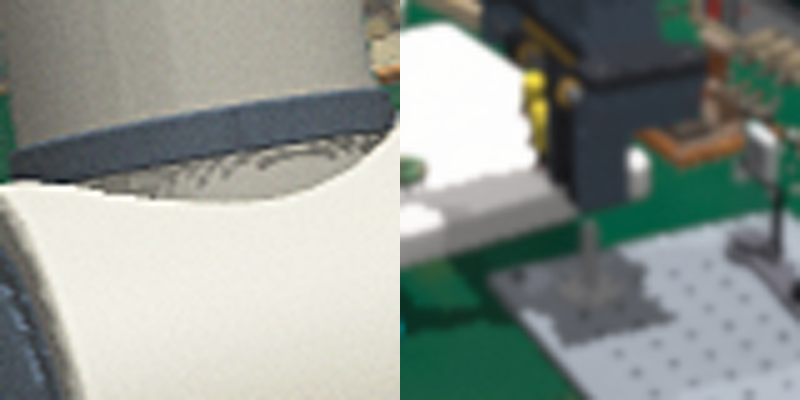

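```bash
python3 - <<'E'
from h import *
w=load('w6'); A=lambda u,v:(195+u/6,170+v/6)
from station import read_state
st=read_state(); Rt=R.from_rotvec(st['eef_rot']);T=st['position']
tl=lambda P:(Rt.inv().apply(P-T)*1000).round(1)
print('flange edge',tl(hit(w,[A(384,60),A(250,188),A(519,188)],.016)))
print('holes in flange',tl(hit(w,[A(280,136),A(489,136)],.016)))
w5=load('w5'); B=lambda u,v:(130+u/8,170+v/8)
print('w5 flange holes',tl(hit(w5,[B(209,174),B(453,174),B(350,374),B(340,238),B(340,80)],.016)))
# bore slit & outer
for zt in (T[2]+.0036,):
  print('top hole near edge',tl(hit(w,A(389,416),zt)),'bottom hole far edge',tl(hit(w,A(389,436),zt-.025)),'outer bottom edge',tl(hit(w,A(389,257),zt-.025)))
E
```

```text
flange edge [[ 20.   -0.9  84.8]
 [ -0.  -21.2  84.8]
 [ -0.   19.5  84.8]]
holes in flange [[  8.2 -16.5  84.8]
 [  8.2  14.9  84.8]]
w5 flange holes [[  8.2 -16.   84.8]
 [  8.2  15.1  84.8]
 [-18.9  -0.5  84.8]
 [ -0.3  -0.   84.8]
 [ 20.5   1.9  84.8]]
top hole near edge [[ 5.9 -0.1 -3.6]] bottom hole far edge [[-9.1 -0.1 21.4]] outer bottom edge [[13.1 -0.1 21.4]]
```

Call:
servo_tool([
  [[1,-0.5,5],[0,0,0]],
  [[1,-0.5,10],[0,0,0]],
  [[1,-0.5,14],[0,0,0]],
  [[1,-0.5,17],[0,0,0]],
  [[1,-0.5,19],[0,0,0]],
  [[1,-0.5,21],[0,0,0]],
  [[1,-0.5,23],[0,0,0]],
  [[1,-0.5,23],[0,0,0]],
])

```text
t: 6.1
position: [0.4993, -0.0229, 0.077]
eef_rot: [-0.271, -3.129, -0.0]
contact_force: [-1.2, -0.1, -0.0]
grip_width: 0.347
```

```bash
python3 - <<'E'
from h import *
w=snap('wrist','w7')
go((.5007,-.0217,.0374),2.9696)
crop(w,195,170,130,100,6,'pics/w7a.png'); 
from station import read_state
print(read_state()['torque'])
E
```

```text
shift [-1.1  1.4 39.8] turn [-0.     -0.0003 -0.0008] yaw now 2.9688 pos [ 0.4994 -0.0229  0.0772] t 6.15 F [ 0.  -0.9 -0.7] w 0.349
[ 0.05735075 -0.02000448  0.03442099]
```

View pics/w7a.png

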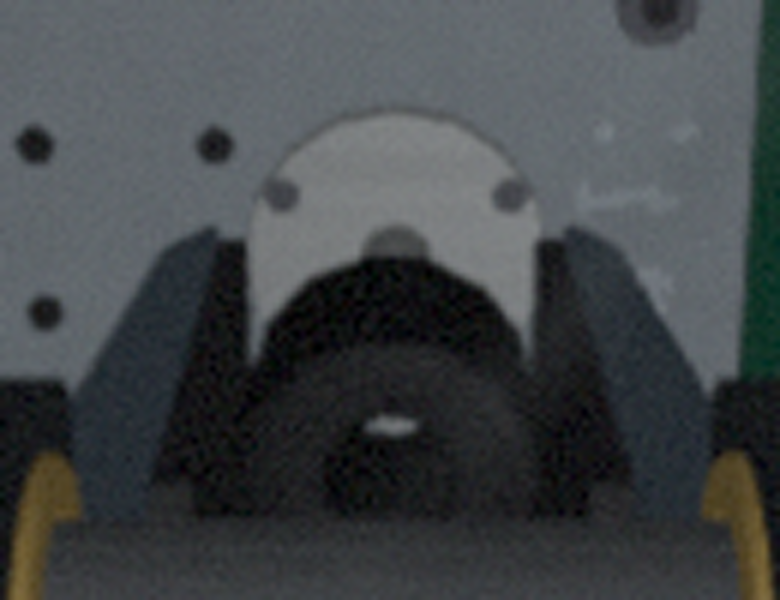

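Call:
servo_tool([
  [[0,0.4,5],[0,0,0]],
  [[0,0.4,11],[0,0,0]],
  [[0,0.4,17],[0,0,0]],
  [[0,0.4,23],[0,0,0]],
  [[0,0.4,29],[0,0,0]],
  [[0,0.4,34],[0,0,0]],
  [[0,0.4,36],[0,0,0]],
  [[0,0.4,37],[0,0,0]],
])

```text
t: 6.82
position: [0.4993, -0.0225, 0.0398]
eef_rot: [-0.271, -3.129, -0.0]
contact_force: [-0.3, 0.1, 0.6]
grip_width: 0.349
```

Call:
servo_tool([
  [[0,0,0.5],[0,0,0]],
  [[0,0,1],[0,0,0]],
  [[0,0,1.5],[0,0,0]],
  [[0,0,1.5],[0,0,0]],
])

```text
t: 7.15
position: [0.4996, -0.0225, 0.039]
eef_rot: [0.271, 3.13, -0.0]
contact_force: [0.2, 0.9, -0.3]
grip_width: 0.342
```

```bash
python3 - <<'E'
from h import *
go((.5007,-.0217,.0374),2.9696)
E
```

```text
shift [-0.9  1.   1.6] turn [-0.      0.0003 -0.0008] yaw now 2.9688 pos [ 0.4996 -0.0225  0.039 ] t 7.15 F [ 0.2  0.9 -0.3] w 0.342
```

Call:
servo_tool([
  [[0,0,0.5],[0,0,0]],
  [[0,0,1],[0,0,0]],
  [[0,0,1.5],[0,0,0]],
  [[0,0,2],[0,0,0]],
  [[0,0,2],[0,0,0]],
])

```text
t: 7.57
position: [0.4996, -0.0225, 0.0373]
eef_rot: [0.271, 3.129, -0.0]
contact_force: [-3.2, 0.3, 14.0]
grip_width: 0.348
```

```bash
python3 - <<'E'
from h import *
go((.5007,-.0217,.0374),2.9696)
w=snap('wrist','w8')
crop(w,195,170,130,100,6,'pics/w8a.png'); 
E
```

```text
shift [-0.9  1.  -0.1] turn [-0.      0.0005 -0.0008] yaw now 2.9688 pos [ 0.4996 -0.0225  0.0373] t 7.57 F [-3.2  0.3 14. ] w 0.348
```

View pics/w8a.png

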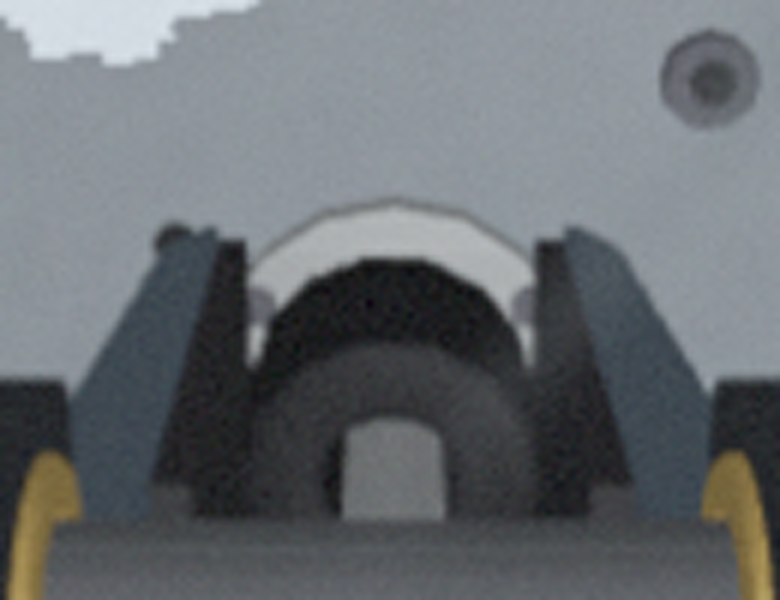

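Call:
servo_tool([
  [[0,0,-0.5],[0,0,0]],
  [[0,0,-0.5],[0,0,0]],
  [[0,0,-0.5],[0,0,0]],
  [[0,0,-10],[0,0,0]],
  [[0,0,-35],[0,0,0]],
  [[0,0,-70],[0,0,0]],
  [[0,0,-93],[0,0,0]],
  [[0,0,-93],[0,0,0]],
], fingers=0.3)

```text
t: 8.28
position: [0.5016, -0.0228, 0.1345]
eef_rot: [0.27, 3.124, -0.001]
contact_force: [1.7, -0.3, 0.9]
grip_width: 0.648
```

```bash
python3 - <<'E'
from h import *
go((.468,.161,.13),3.452)
w=snap('wrist','w9');e=snap('side','e9')
crop(w,170,150,170,120,4.7,'pics/w9a.png'); 
crop(e,200,130,150,100,5,'pics/e9a.png'); 
E
```

```text
shift [ 64.7 175.3   4.1] turn [-0.0015  0.0062 -0.4831] yaw now 2.9689 pos [ 0.5016 -0.0228  0.1345] t 8.28 F [ 1.7 -0.3  0.9] w 0.648
```

View pics/w9a.png

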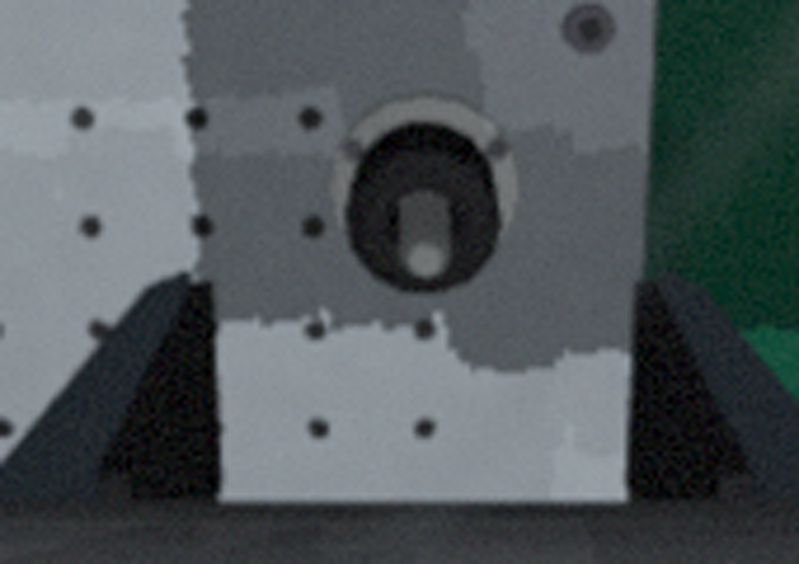

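View pics/e9a.png

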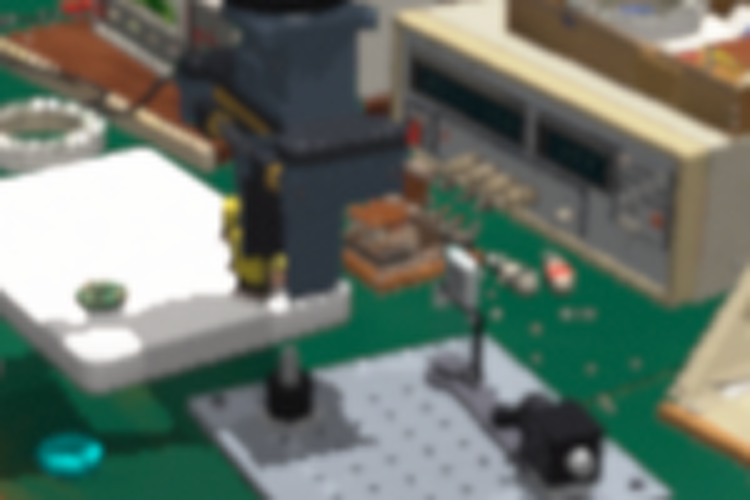

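Call:
servo_tool([
  [[10,25,0],[0,0,-0.08]],
  [[20,60,0],[0,0,-0.18]],
  [[35,100,0],[0,0,-0.28]],
  [[50,138,0],[0,0,-0.38]],
  [[62,168,2],[0,0,-0.46]],
  [[64.5,175,4],[0,0,-0.483]],
  [[64.5,175,4],[0,0,-0.483]],
  [[64.5,175,4],[0,0,-0.483]],
])

```text
t: 9.05
position: [0.4656, 0.1609, 0.1251]
eef_rot: [0.485, -3.102, 0.0]
contact_force: [-0.1, -0.9, 0.7]
grip_width: 0.651
```

Call:
servo_tool([
  [[0,0,0],[0,0,0]],
  [[0,0,0],[0,0,0]],
])

```text
t: 9.22
position: [0.4663, 0.1599, 0.1257]
eef_rot: [0.482, -3.104, 0.0]
contact_force: [-0.1, 0.3, 0.1]
grip_width: 0.649
```

```bash
python3 - <<'E'
from h import *
w=snap('wrist','w10')
go((.468,.161,.05),3.452)
crop(w,170,150,170,120,4.7,'pics/w10a.png'); 
E
```

```text
shift [-1.9  0.6 75.7] turn [-0.0001 -0.0003 -0.0025] yaw now -2.8337 pos [0.4664 0.1599 0.1257] t 9.27 F [0.3 0.7 0.2] w 0.647
```

View pics/w10a.png

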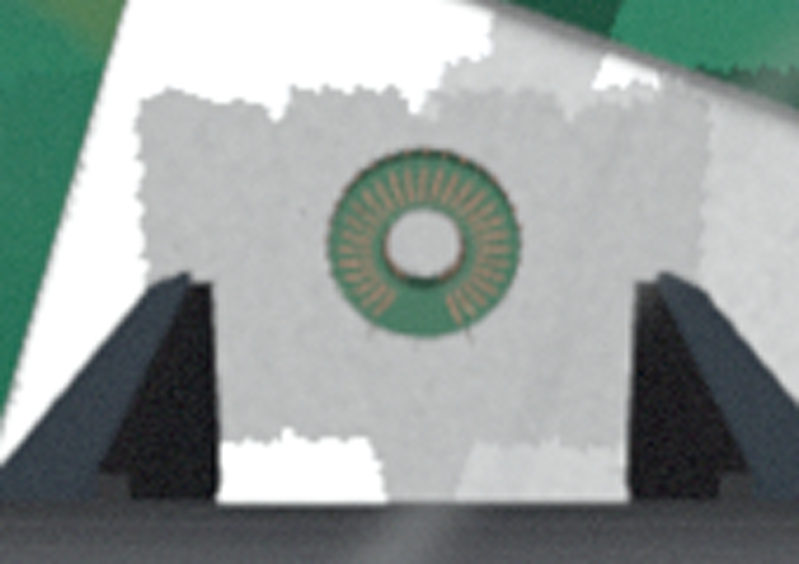

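```bash
python3 - <<'E'
from h import *
w=load('w10'); A=lambda u,v:(170+u/4.7,150+v/4.7)
g=w['img'][150:270,170:340]
hsv=cv2.cvtColor(w['img'],cv2.COLOR_BGR2HSV); m=((hsv[...,1]>60)).astype(np.uint8); m[:,:235]=0;m[:,285:]=0;m[:178]=0;m[230:]=0
cs=cv2.findContours(m,cv2.RETR_EXTERNAL,cv2.CHAIN_APPROX_NONE)[0]; c=max(cs,key=cv2.contourArea); print(cv2.fitEllipse(c),cv2.minEnclosingCircle(c))
el=cv2.fitEllipse(c)[0]
q=hit(w,el,.036)[0]; q2=hit(w,A(424,243),.040)[0]; print(q,q2,'hole',hit(w,A(425,244),.04))
l=hit(w,[A(371,330),A(471,336)],.034)
for Q in (q,q2): print([np.arctan2(*(x-Q)[[1,0]]) for x in l], np.mean([np.arctan2(*(x-Q)[[1,0]]) for x in l]))
d=l[1]-l[0]; print(np.arctan2(d[1],d[0])-np.pi/2)
go((q[0],q[1],.05),3.452)
E
```

```text
((260.02044677734375, 197.4613037109375), (19.62346649169922, 46.02324676513672), 5.028249263763428) ((259.5, 208.0), 13.793214797973633)
[0.46427416 0.15876635 0.036     ] [0.4668746  0.15977635 0.04      ] hole [[0.46701091 0.16002345 0.04      ]]
[np.float64(-0.1165745488257764), np.float64(0.6827068406357549)] 0.28306614590498924
[np.float64(-0.17265342774343062), np.float64(0.7184726464607464)] 0.2729096093586579
0.24314493680174998
shift [ 2.3 -0.4 75.7] turn [-0.0001 -0.0003 -0.0025] yaw now -2.8337 pos [0.4664 0.1599 0.1257] t 9.27 F [0.3 0.7 0.2] w 0.647
```

Call:
servo_tool([
  [[-1.2,0.3,15],[0,0,0.03]],
  [[-1.2,0.3,35],[0,0,0.03]],
  [[-1.2,0.3,52],[0,0,0.03]],
  [[-1.2,0.3,66],[0,0,0.03]],
  [[-1.2,0.3,73],[0,0,0.03]],
  [[-1.2,0.3,75],[0,0,0.03]],
  [[-1.2,0.3,75],[0,0,0.03]],
  [[-1.2,0.3,75],[0,0,0.03]],
])

```text
t: 9.93
position: [0.4675, 0.1615, 0.0514]
eef_rot: [-0.438, 3.11, 0.0]
contact_force: [0.8, -0.0, 0.3]
grip_width: 0.65
```

```bash
python3 - <<'E'
from h import *
w=snap('wrist','w11')
go((.4674,.1604,.049),3.42)
crop(w,170,150,170,120,4.7,'pics/w11a.png'); 
E
```

```text
shift [ 0.6 -1.1  2.6] turn [-0.0001  0.0011  0.0015] yaw now -2.8617 pos [0.4676 0.1616 0.0516] t 9.98 F [ 0.6 -0.3  0.5] w 0.648
```

View pics/w11a.png

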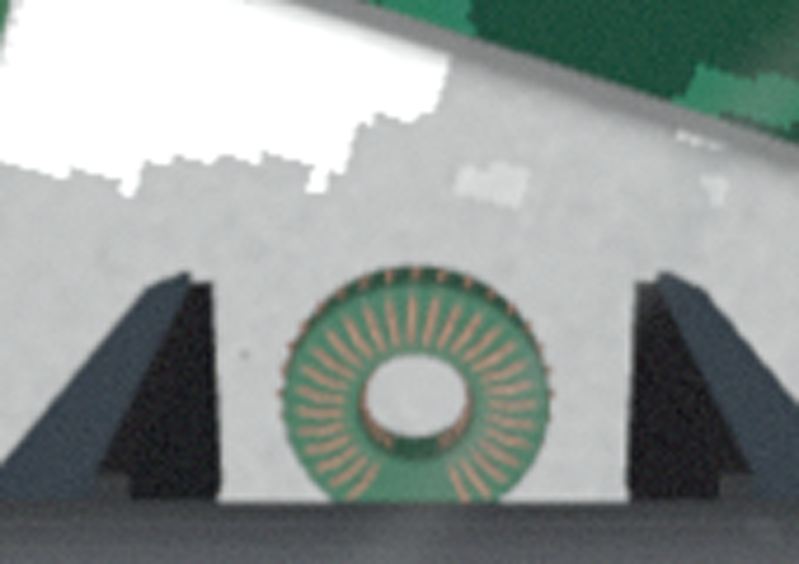

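Call:
servo_tool([
  [[0.5,-1.1,1],[0,0,0]],
  [[0.5,-1.1,2],[0,0,0]],
  [[0.5,-1.1,2.4],[0,0,0]],
  [[0.5,-1.1,2.4],[0,0,0]],
])

```text
t: 10.32
position: [0.467, 0.1605, 0.0486]
eef_rot: [-0.439, 3.111, 0.0]
contact_force: [-0.7, -0.1, 0.8]
grip_width: 0.648
```

Call:
servo_tool([
  [[0,0,0],[0,0,0]],
  [[0,0,0],[0,0,0]],
  [[0,0,0],[0,0,0]],
  [[0,0,0],[0,0,0]],
  [[0,0,0],[0,0,0]],
], fingers=-1, force=15)

```text
t: 10.73
position: [0.467, 0.1605, 0.0484]
eef_rot: [0.439, -3.111, -0.0]
contact_force: [-0.2, 0.4, 0.5]
grip_width: 0.436
```

```bash
python3 - <<'E'
from h import *
w=snap('wrist','w12')
go((.4674,.1604,.13),3.42)
crop(w,170,150,170,120,4.7,'pics/w12a.png'); 
E
```

```text
shift [ -0.4  -0.2 -81.6] turn [-0.      0.      0.0018] yaw now -2.8614 pos [0.467  0.1605 0.0484] t 10.78 F [0.3 0.7 0.7] w 0.436
```

View pics/w12a.png

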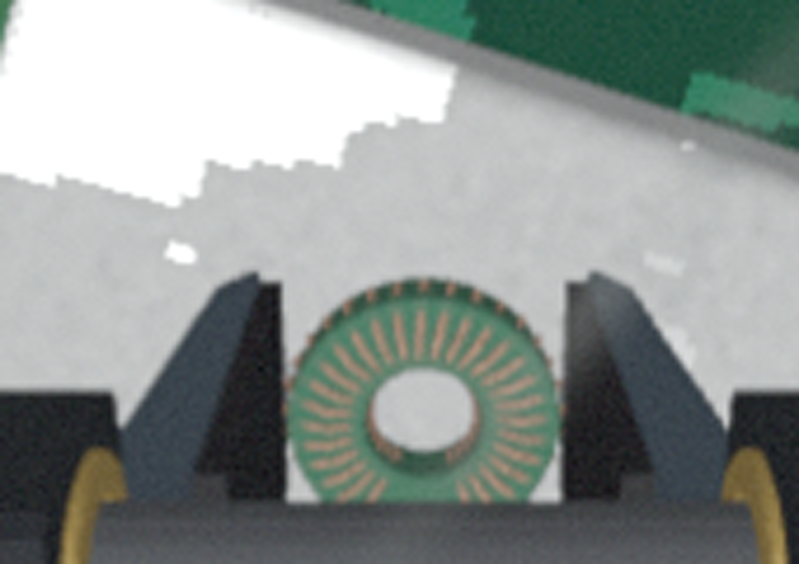

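```bash
python3 - <<'E'
from h import *
from station import read_state
w=load('w12'); A=lambda u,v:(170+u/4.7,150+v/4.7)
st=read_state(); Rt=R.from_rotvec(st['eef_rot']);T=st['position']
tl=lambda P:(Rt.inv().apply(P-T)*1000).round(1)
print('hole top',tl(hit(w,A(423,409),.04)),'edges',tl(hit(w,[A(423,367),A(423,455)],.04)), 'rim bottom/top far', tl(hit(w,A(424,279),.034)))
# post tip from w9
w=load('w9'); print('post tip w9',hit(w,A(425,261),.062))
go((.467,.1605,.13),3.42)
E
```

```text
hole top [[ 1.6 -0.4  8.4]] edges [[ 7.8 -0.4  8.4]
 [-5.3 -0.4  8.4]] rim bottom/top far [[18.2 -0.3 14.4]]
post tip w9 [[ 0.50193798 -0.02289894  0.062     ]]
shift [ -0.    0.  -81.6] turn [-0.      0.      0.0018] yaw now -2.8614 pos [0.467  0.1605 0.0484] t 10.78 F [0.3 0.7 0.7] w 0.436
```

```bash
python3 - <<'E'
from h import *
go((.5013,-.0225,.11),2.9696)
E
```

```text
shift [  17.6 -185.3  -61.6] turn [0.     0.     0.4522] yaw now -2.8614 pos [0.467  0.1605 0.0484] t 10.78 F [0.3 0.7 0.7] w 0.436
```

Call:
servo_tool([
  [[0,0,-20],[0,0,0]],
  [[0,0,-50],[0,0,0]],
  [[0,0,-72],[0,0,0]],
  [[0,0,-72],[0,0,0]],
])

```text
t: 11.12
position: [0.4687, 0.1609, 0.1239]
eef_rot: [-0.438, 3.106, 0.001]
contact_force: [1.8, 0.5, -0.4]
grip_width: 0.431
```

Call:
servo_tool([
  [[3,-25,0],[0,0,0.07]],
  [[6,-62,0],[0,0,0.16]],
  [[10,-100,0],[0,0,0.26]],
  [[14,-138,0],[0,0,0.36]],
  [[17,-170,3],[0,0,0.43]],
  [[17.6,-185.3,8],[0,0,0.452]],
  [[17.6,-185.3,10],[0,0,0.452]],
  [[17.6,-185.3,10],[0,0,0.452]],
])

```text
t: 11.78
position: [0.5008, -0.023, 0.1096]
eef_rot: [-0.272, -3.129, -0.0]
contact_force: [-0.3, -0.0, -0.6]
grip_width: 0.436
```

Call:
servo_tool([
  [[0,0,0],[0,0,0]],
  [[0,0,0],[0,0,0]],
  [[0,0,0],[0,0,0]],
])

```text
t: 12.03
position: [0.5011, -0.0215, 0.1106]
eef_rot: [0.267, 3.13, 0.0]
contact_force: [-1.3, 0.1, 0.0]
grip_width: 0.439
```

```bash
python3 - <<'E'
from h import *
w=snap('wrist','w13')
go((.5013,-.0225,.067),2.9696)
crop(w,170,150,170,120,4.7,'pics/w13a.png'); 
E
```

```text
shift [-0.2 -0.8 43.6] turn [0.     0.0001 0.0018] yaw now 2.9714 pos [ 0.5012 -0.0216  0.1106] t 12.08 F [ 1.  -0.4  0. ] w 0.434
```

View pics/w13a.png

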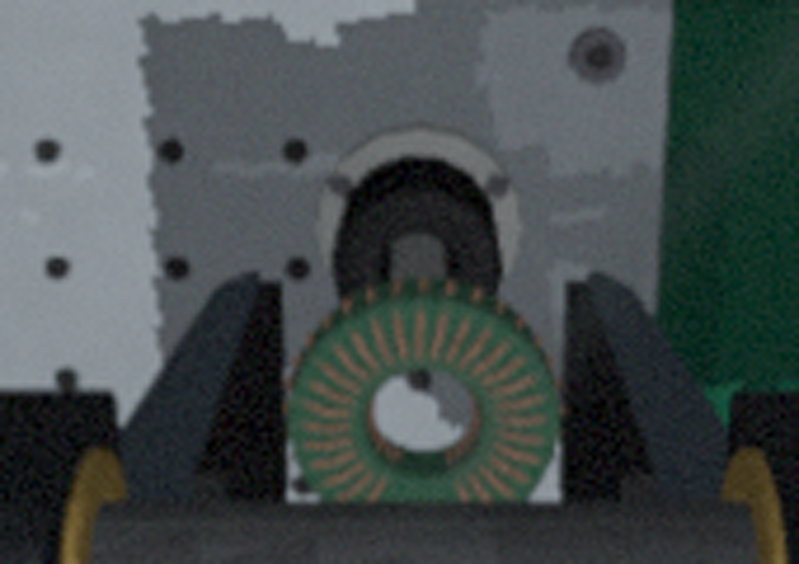

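Call:
servo_tool([
  [[0,-1,8],[0,0,0]],
  [[0,-1,17],[0,0,0]],
  [[0,-1,24],[0,0,0]],
  [[0,-1,28],[0,0,0]],
  [[0,-1,31],[0,0,0]],
  [[0,-1,34],[0,0,0]],
  [[0,-1,37],[0,0,0]],
  [[0,-1,37],[0,0,0]],
])

```text
t: 12.75
position: [0.501, -0.0235, 0.073]
eef_rot: [-0.27, -3.13, -0.0]
contact_force: [0.2, -0.1, -1.2]
grip_width: 0.435
```

```bash
python3 - <<'E'
from h import *
w=snap('wrist','w14')
go((.5013,-.0225,.0614),2.9696)
crop(w,170,150,170,120,4.7,'pics/w14a.png'); 
E
```

```text
shift [-0.1  1.  11.9] turn [ 0.     -0.0003  0.0002] yaw now 2.9698 pos [ 0.501  -0.0235  0.0733] t 12.8 F [ 0.3  0.6 -1.3] w 0.436
```

View pics/w14a.png

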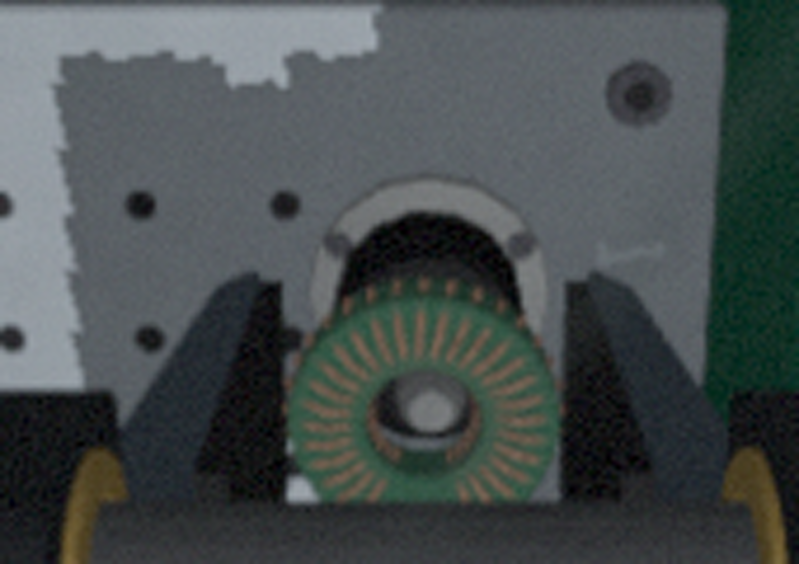

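Call:
servo_tool([
  [[0,0.7,2],[0,0,0]],
  [[0,0.7,4],[0,0,0]],
  [[0,0.7,6],[0,0,0]],
  [[0,0.7,8],[0,0,0]],
  [[0,0.7,9.5],[0,0,0]],
  [[0,0.7,10.5],[0,0,0]],
  [[0,0.7,11],[0,0,0]],
  [[0,0.7,11],[0,0,0]],
])

```text
t: 13.47
position: [0.5012, -0.0228, 0.0623]
eef_rot: [-0.269, -3.13, -0.0]
contact_force: [0.2, 0.4, -0.9]
grip_width: 0.436
```

Call:
servo_tool([
  [[0,0,0.5],[0,0,0]],
  [[0,0,1],[0,0,0]],
  [[0,0,1],[0,0,0]],
])

```text
t: 13.72
position: [0.5013, -0.0228, 0.0615]
eef_rot: [0.269, 3.13, -0.0]
contact_force: [-0.4, -0.1, 1.8]
grip_width: 0.437
```

Call:
servo_tool([
  [[0,0,0.5],[0,0,0]],
  [[0,0,1],[0,0,0]],
  [[0,0,1],[0,0,0]],
])

```text
t: 13.97
position: [0.5015, -0.0228, 0.0611]
eef_rot: [0.269, 3.129, -0.0]
contact_force: [-2.0, 0.6, 17.2]
grip_width: 0.435
```

```bash
python3 - <<'E'
from h import *
w=snap('wrist','w15')
go((.5013,-.0225,.0614),2.9696)
crop(w,170,150,170,120,4.7,'pics/w15a.png'); 
E
```

```text
shift [ 0.2  0.3 -0.3] turn [0.     0.0009 0.0002] yaw now 2.9698 pos [ 0.5015 -0.0228  0.0611] t 14.02 F [-3.4  0.2 16.5] w 0.436
```

View pics/w15a.png

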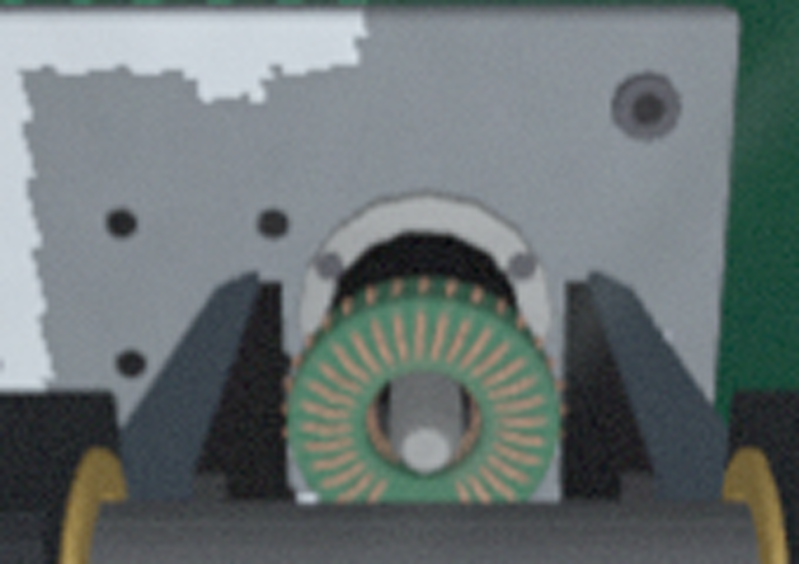

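Call:
servo_tool([
  [[0,0,-0.7],[0,0,0]],
  [[0,0,-0.7],[0,0,0]],
  [[0,0,-0.7],[0,0,0]],
  [[0,0,-0.7],[0,0,0]],
  [[0,0,-15],[0,0,0]],
  [[0,0,-45],[0,0,0]],
  [[0,0,-80],[0,0,0]],
  [[0,0,-105],[0,0,0]],
], fingers=0.3)

```text
t: 14.68
position: [0.5013, -0.0228, 0.1675]
eef_rot: [0.269, 3.129, -0.0]
contact_force: [1.1, -0.7, 0.1]
grip_width: 0.649
```

```bash
python3 - <<'E'
from h import *
w=snap('wrist','w16')
crop(w,170,100,170,120,4.7,'pics/w16a.png'); 
go((.610,-.06,.225),2.9696)
E
```

```text
shift [-111.8  -18.2  -53. ] turn [0.     0.0062 0.0004] yaw now 2.97 pos [ 0.5033 -0.0231  0.1713] t 14.73 F [4.  0.1 6.2] w 0.648
```

View pics/w16a.png

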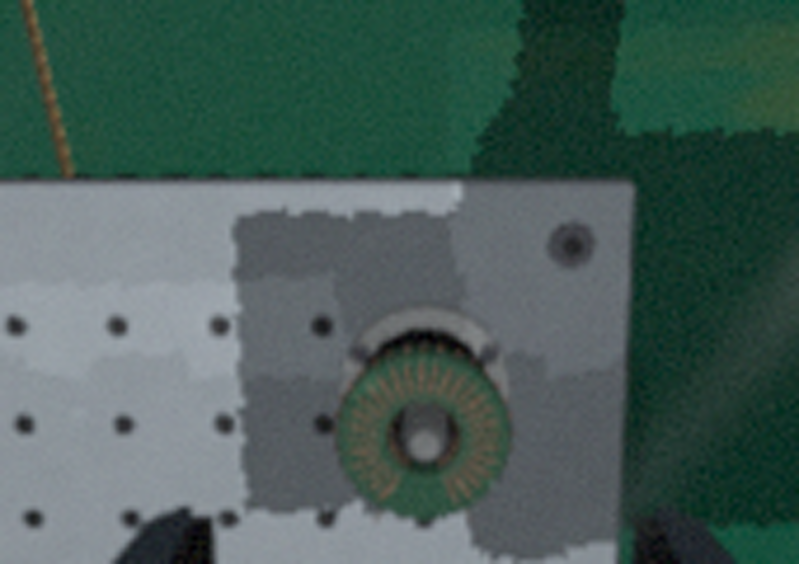

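Call:
servo_tool([
  [[-8,-2,-20],[0,0,0]],
  [[-30,-5,-40],[0,0,0]],
  [[-60,-10,-53],[0,0,0]],
  [[-95,-15,-53],[0,0,0]],
  [[-112,-18,-53],[0,0,0]],
  [[-112,-18,-53],[0,0,0]],
  [[-112,-18,-53],[0,0,0]],
  [[-112,-18,-53],[0,0,0]],
])

```text
t: 15.4
position: [0.6076, -0.0594, 0.2179]
eef_rot: [-0.269, -3.128, -0.0]
contact_force: [-0.7, 0.9, -0.2]
grip_width: 0.649
```

```bash
python3 - <<'E'
from h import *
w=snap('wrist','w17')
go((.610,-.06,.225),2.9696)
print(proj(w,[(.62,-.0427,.1015),(.5013,-.0225,.062)]))
E
```

```text
shift [-2.6 -0.2 -6.9] turn [ 0.     -0.0013  0.0003] yaw now 2.9699 pos [ 0.6075 -0.0593  0.2181] t 15.45 F [-0.3  0.3  0.9] w 0.65
[[278.46511836 200.07400041]
 [277.66701159  79.51726248]]
```

View pics/w17.png

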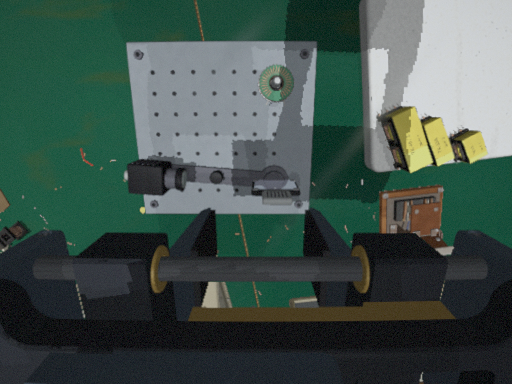

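```bash
python3 - <<'E'
from h import *
w=load('w17')
crop(w,115,135,200,85,4,'pics/w17a.png'); crop(w,240,50,80,65,8,'pics/w17b.png')
E
```

```text
(no output)
```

View pics/w17a.png

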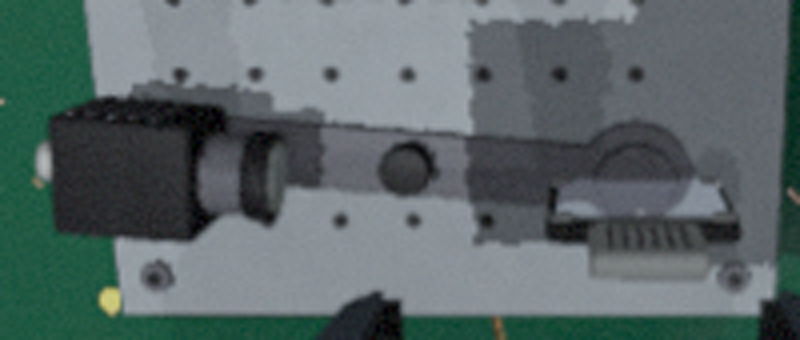

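View pics/w17b.png

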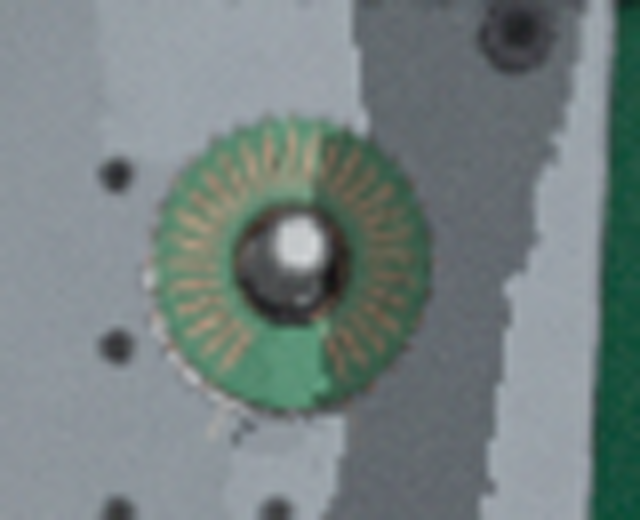

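```bash
python3 - <<'E'
from h import *
w=load('w17'); A=lambda u,v:(115+u/4,135+v/4); C=lambda u,v:(240+u/8,50+v/8)
t=hit(w,[A(651,264),A(590,264),A(712,264)],.1015); print('tab',t, np.degrees(np.arctan2(*(t[2]-t[1])[[1,0]])))
post=hit(w,C(299,241),.062)[0]; print('post',post)
l=hit(w,[A(279,178),A(262,180)],.047); print('lens',l)
# pivot: base disc
print('disc', hit(w,[A(637,125),A(585,178),A(690,178)],.02))
P=np.array([.5013,-.0225]); ang=-.1716
M=P+.12*np.array([np.cos(ang),np.sin(ang)]); print('M',M)
for L in l:
  for Mx in (M,t[0][:2]):
    v=L[:2]-Mx; u=P-Mx
    print(np.linalg.norm(v),np.linalg.norm(u), (np.arctan2(v[1],v[0])-np.arctan2(u[1],u[0]))%(2*np.pi))
# arm centreline: knob & arm edges at z~.02
e=hit(w,[A(300,120),A(300,188),A(580,143),A(540,200)],.022); print('arm',e)
m1=(e[0]+e[1])/2; 
E
```

```text
tab [[ 0.62086614 -0.04357932  0.1015    ]
 [ 0.6181752  -0.05906183  0.1015    ]
 [ 0.62356171 -0.02808622  0.1015    ]] 80.1351959295499
post [ 0.50184396 -0.0228969   0.062     ]
lens [[ 0.59285609 -0.15016874  0.047     ]
 [ 0.59256993 -0.15544982  0.047     ]]
disc [[ 0.6008815  -0.03992397  0.02      ]
 [ 0.61542803 -0.05953691  0.02      ]
 [ 0.62133039 -0.02553836  0.02      ]]
M [ 0.61953754 -0.04299109]
0.11044885362318585 0.12 1.4984099577695886
0.11020829603145625 0.12141004918082453 1.4883270556804282
0.11564695188613204 0.12 1.5070404208132908
0.11539360537360345 0.12141004918082453 1.4975603303967695
arm [[ 0.58016902 -0.14678852  0.022     ]
 [ 0.60221408 -0.15223238  0.022     ]
 [ 0.60316508 -0.05907342  0.022     ]
 [ 0.6197401  -0.0752927   0.022     ]]
```

```bash
python3 - <<'E'
from h import *
e=load('side0')
print(hit(e,[(335,190),(334,208),(400,235),(300,185)],0.0))
w=load('w17'); print('wrist view right obj',hit(w,[(380,190),(440,240)],.03))
go((.6212,-.0434,.135),1.399)
E
```

```text
[[ 0.84032348 -0.0278069   0.        ]
 [ 0.74254098 -0.12376504  0.        ]
 [ 0.78761848 -0.35791047  0.        ]
 [ 0.76277923  0.07722961  0.        ]]
wrist view right obj [[0.65314329 0.09052107 0.03      ]
 [0.74039043 0.17068728 0.03      ]]
shift [-10.9  18.   83.1] turn [-1.0000e-03 -1.0000e-03  1.5709e+00] yaw now 2.9699 pos [ 0.6075 -0.0593  0.2181] t 15.45 F [-0.3  0.3  0.9] w 0.65
```

Call:
servo_tool([
  [[-2,2,10],[0,0,0.12]],
  [[-4,5,20],[0,0,0.24]],
  [[-6,8,30],[0,0,0.36]],
  [[-8,11,40],[0,0,0.48]],
  [[-10,14,50],[0,0,0.6]],
  [[-11,18,60],[0,0,0.72]],
  [[-11,18,65],[0,0,0.84]],
  [[-11,18,65],[0,0,0.96]],
], fingers=0.1)

```text
t: 16.12
position: [0.6209, -0.0431, 0.1523]
eef_rot: [-1.69, -2.645, 0.001]
contact_force: [-0.5, -0.4, -0.7]
grip_width: 0.554
```

Call:
servo_tool([
  [[0,0,0],[0,0,0.12]],
  [[0,0,0],[0,0,0.24]],
  [[0,0,0],[0,0,0.36]],
  [[0,0,0],[0,0,0.48]],
  [[0,0,0],[0,0,0.6]],
  [[0,0,0],[0,0,0.611]],
  [[0,0,0],[0,0,0.611]],
  [[0,0,0],[0,0,0.611]],
])

```text
t: 16.78
position: [0.622, -0.0437, 0.1536]
eef_rot: [-2.4, -2.027, 0.0]
contact_force: [0.2, 0.2, 0.1]
grip_width: 0.549
```

```bash
python3 - <<'E'
from h import *
w=snap('wrist','w18')
go((.6212,-.0434,.092),1.399)
M=(.6212,-.0434); d=np.array([np.cos(-.1716),np.sin(-.1716)]);n=np.array([-d[1],d[0]])
print(proj(w,[np.r_[np.array(M)+a*.004*d+b*.016*n,.1015] for a in(-1,1) for b in (-1,1)]))
E
```

```text
shift [ 0.1 -1.  61.5] turn [-0.0001 -0.      0.0035] yaw now 1.4025 pos [ 0.6221 -0.0437  0.1535] t 16.83 F [0.4 0.4 0.4] w 0.545
[[253.53607552 231.93614536]
 [253.40638796 194.20822036]
 [263.40645338 231.96828274]
 [263.70255818 194.24219541]]
```

View pics/w18.png

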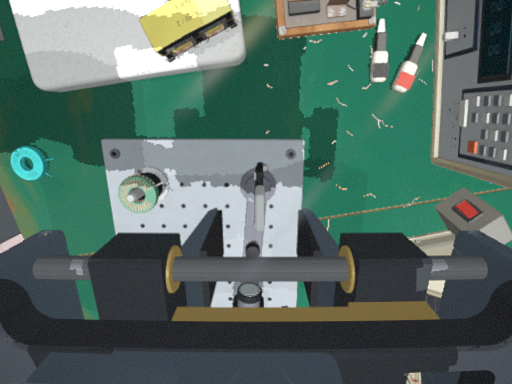

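```bash
python3 - <<'E'
from h import *
w=load('w18')
crop(w,205,150,110,100,6,'pics/w18a.png')
E
```

```text
(no output)
```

View pics/w18a.png

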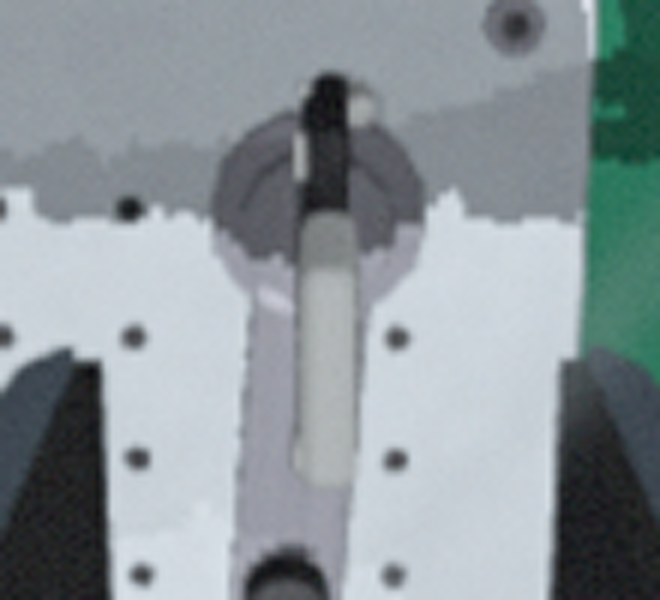

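Call:
servo_tool([
  [[0,-0.5,15],[0,0,0.003]],
  [[0,-0.5,30],[0,0,0.003]],
  [[0,-0.5,43],[0,0,0.003]],
  [[0,-0.5,53],[0,0,0.003]],
  [[0,-0.5,58],[0,0,0.003]],
  [[0,-0.5,59],[0,0,0.003]],
  [[0,-0.5,59],[0,0,0.003]],
  [[0,-0.5,59],[0,0,0.003]],
])

```text
t: 17.5
position: [0.6223, -0.0438, 0.095]
eef_rot: [2.406, 2.019, 0.001]
contact_force: [-0.1, -0.8, 0.1]
grip_width: 0.551
```

```bash
python3 - <<'E'
from h import *
w=snap('wrist','w19')
go((.6222,-.0434,.093),1.399)
crop(w,205,150,110,110,5.4,'pics/w19a.png')
E
```

```text
shift [ 0.3 -0.2  2.1] turn [ 0.0011 -0.     -0.0029] yaw now 1.3961 pos [ 0.6224 -0.0437  0.0951] t 17.55 F [ 0.8 -0.9  0.2] w 0.551
```

View pics/w19a.png

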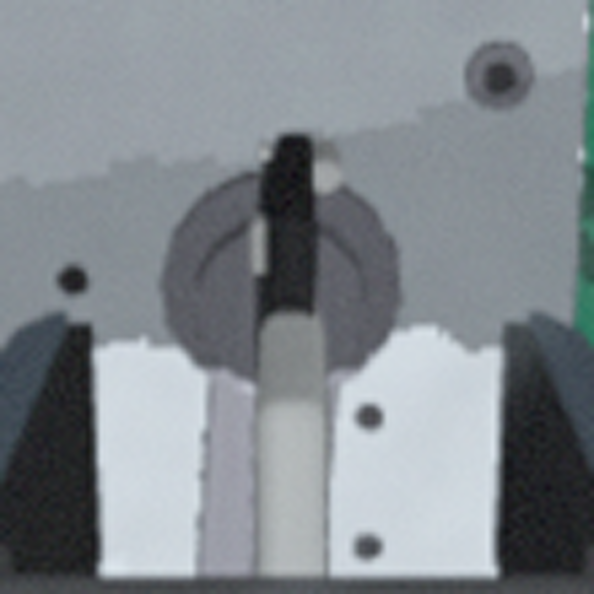

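Call:
servo_tool([
  [[0,-0.5,1],[0,0,0]],
  [[0,-0.5,2],[0,0,0]],
  [[0,-0.5,2],[0,0,0]],
])

```text
t: 17.8
position: [0.6214, -0.0436, 0.0925]
eef_rot: [2.407, 2.019, 0.0]
contact_force: [0.2, -0.3, 0.3]
grip_width: 0.547
```

Call:
servo_tool([
  [[0,0,0],[0,0,0]],
  [[0,0,0],[0,0,0]],
  [[0,0,0],[0,0,0]],
  [[0,0,0],[0,0,0]],
  [[0,0,0],[0,0,0]],
  [[0,0,0],[0,0,0]],
  [[0,0,0],[0,0,0]],
  [[0,0,0],[0,0,0]],
], fingers=-1, force=25)

```text
t: 18.47
position: [0.6217, -0.0437, 0.0925]
eef_rot: [2.407, 2.019, 0.0]
contact_force: [1.4, -1.4, -0.8]
grip_width: 0.089
```

```bash
python3 - <<'E'
from h import *
w=snap('wrist','w20')
go((.6222,-.0434,.093),1.399)
crop(w,205,150,110,110,5.4,'pics/w20a.png')
M=np.array([.6202,-.0431])
from station import read_state
st=read_state(); p=st['position']; print(st['torque'],st['joint_pos'])
# rotation path about M from current pose
Rt=R.from_rotvec(st['eef_rot']); v=p[:2]-M
for a in np.linspace(0,.745,8):
    q=M+np.array([[np.cos(a),-np.sin(a)],[np.sin(a),np.cos(a)]])@v
    print(round(a,3),(Rt.inv().apply(np.r_[q,p[2]]-p)*1000).round(2))
E
```

```text
shift [ 0.4  0.5 -0.5] turn [ 0.0004  0.     -0.0032] yaw now 1.3958 pos [ 0.6217 -0.0437  0.0925] t 18.52 F [ 2.1 -0.6 -1.7] w 0.084
[-0.12209491 -0.23292375  0.0039311 ] [-1.65935037e-01  6.47439574e-01  1.49261017e+00 -1.96592388e-05
  1.00111862e+00  9.08171749e-03]
0.0 [0. 0. 0.]
0.106 [0.16 0.03 0.  ]
0.213 [0.33 0.03 0.  ]
0.319 [0.5  0.02 0.  ]
0.426 [ 0.66 -0.   -0.  ]
0.532 [ 0.82 -0.05 -0.  ]
0.639 [ 0.98 -0.11 -0.  ]
0.745 [ 1.13 -0.19 -0.  ]
```

View pics/w20a.png

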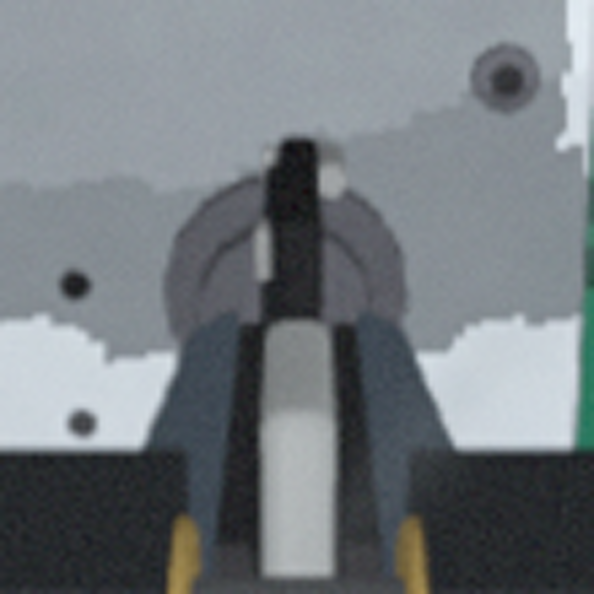

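Call:
servo_tool([
  [[0.15,0,0],[0,0,-0.07]],
  [[0.3,0,0],[0,0,-0.15]],
  [[0.45,-0.05,0],[0,0,-0.23]],
  [[0.6,-0.1,0],[0,0,-0.31]],
  [[0.75,-0.15,0],[0,0,-0.39]],
  [[0.9,-0.2,0],[0,0,-0.47]],
  [[1.05,-0.3,0],[0,0,-0.55]],
  [[1.2,-0.35,0],[0,0,-0.63]],
])

```text
t: 19.18
position: [0.6216, -0.0424, 0.0925]
eef_rot: [1.658, 2.668, 0.0]
contact_force: [2.1, -0.2, -1.8]
grip_width: 0.082
```

```bash
python3 - <<'E'
from h import *
go((.6222,-.0434,.093),1.397+.745)
from station import read_state
print(read_state()['torque'])
E
```

```text
shift [-1.1  0.1 -0.5] turn [ 0.0005  0.0003 -0.1123] yaw now 2.0297 pos [ 0.6216 -0.0424  0.0925] t 19.18 F [ 2.1 -0.2 -1.8] w 0.082
[-0.12776463 -0.38271922 -0.03396766]
```

Call:
servo_tool([
  [[0.1,0,0],[0,0,-0.06]],
  [[0.2,0,0],[0,0,-0.112]],
  [[0.2,0,0],[0,0,-0.112]],
  [[0.2,0,0],[0,0,-0.112]],
  [[0.2,0,0],[0,0,-0.112]],
  [[0.2,0,0],[0,0,-0.112]],
])

```text
t: 19.68
position: [0.6215, -0.0422, 0.0925]
eef_rot: [1.513, 2.753, 0.0]
contact_force: [4.0, 0.5, -2.6]
grip_width: 0.086
```

```bash
python3 - <<'E'
from h import *
go((.6222,-.0434,.093),1.397+.745)
w=snap('wrist','w21'); s=snap('scene','s21'); e=snap('side','e21')
crop(e,220,150,120,90,6,'pics/e21a.png')
from station import read_state
print(read_state()['torque'])
E
```

```text
shift [-1.4  0.  -0.5] turn [ 0.0004  0.0003 -0.0056] yaw now 2.1364 pos [ 0.6215 -0.0422  0.0925] t 19.68 F [ 4.   0.5 -2.6] w 0.086
[-0.07809886 -0.81721242 -0.08053967]
```

View pics/w21.png

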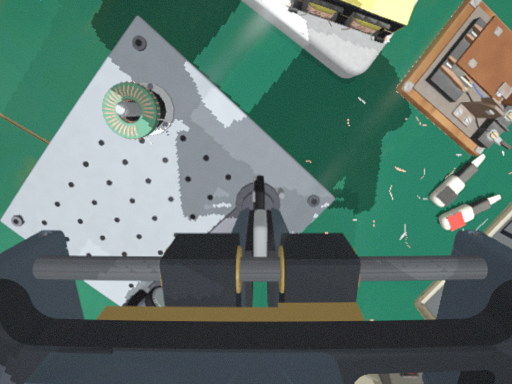

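View pics/e21a.png

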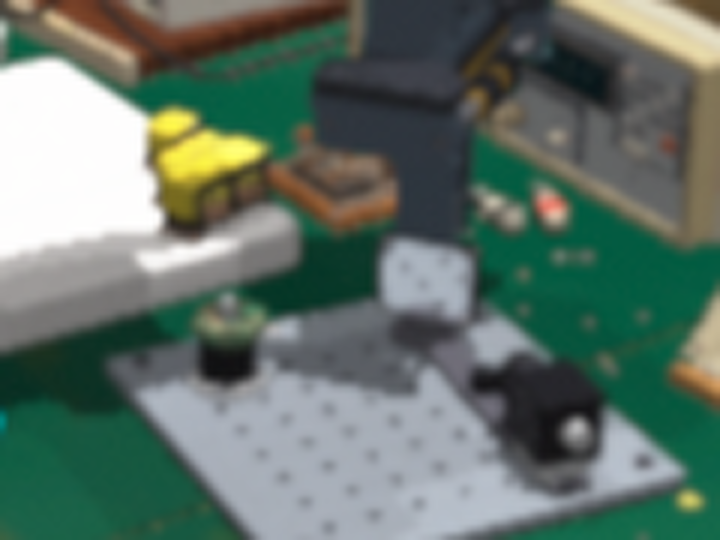

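```bash
python3 - <<'E'
from h import *
w=load('w21')
a=crop(w,215,165,95,95,6,'pics/w21a.png'); crop(w,85,65,110,90,7,'pics/w21b.png')
E
```

```text
(no output)
```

View pics/w21a.png

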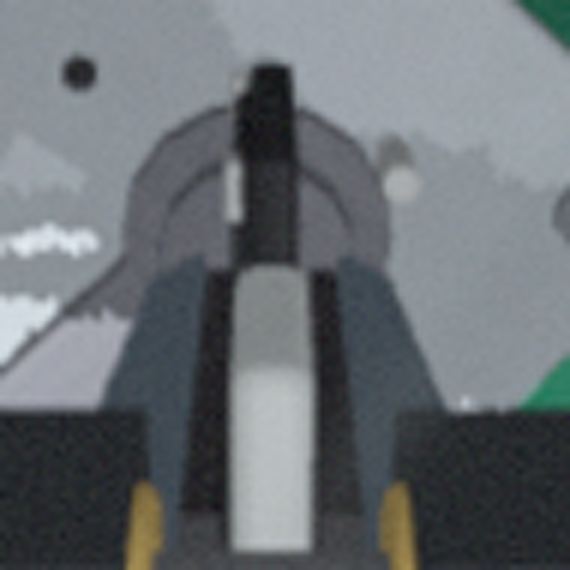

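View pics/w21b.png

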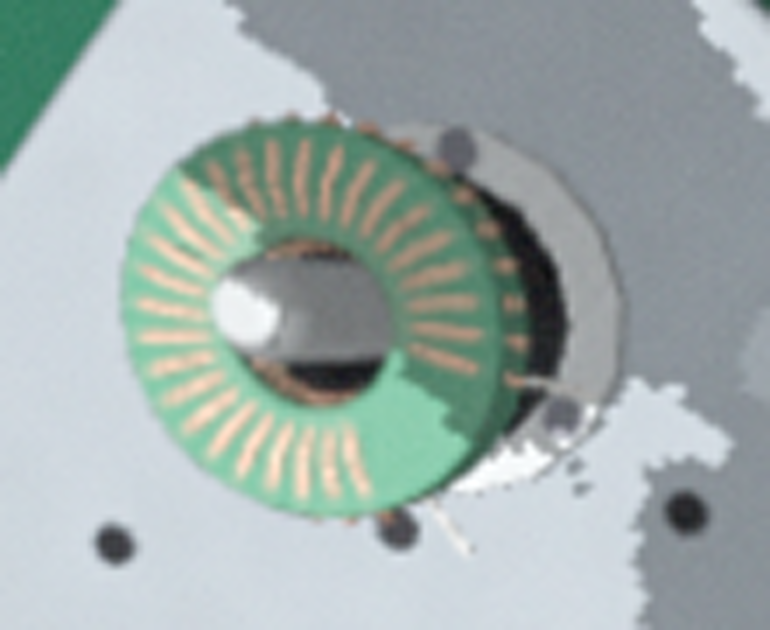

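```bash
python3 - <<'E'
from h import *
w=load('w21'); B=lambda u,v:(85+u/7,65+v/7)
l=hit(w,[B(465,550),B(548,382)],.047); c=hit(w,B(315,300),.052)[0]
post=hit(w,B(235,308),.062)[0]; print(l,'post',post)
M=np.array([.6202,-.0431]);P=np.array([.5015,-.0226])
ax=np.arctan2(*(M-P)[::-1]); print('axis',ax,-.172)
for Q in(P,post[:2]): print([np.degrees(np.arctan2(*(x[:2]-Q)[::-1])-ax) for x in l])
d=l[1]-l[0];print('perp',np.degrees(np.arctan2(d[1],d[0])-np.pi/2-ax))
for n,(x,y,ww,h) in {'w18':(210,235,100,75),'w21':(110,270,100,50),'w5':(60,270,120,50)}.items():
    crop(load(n),x,y,ww,h,5,f'pics/{n}l.png')
E
```

```text
[[ 0.52543621 -0.03657767  0.047     ]
 [ 0.52508011 -0.01704035  0.047     ]] post [ 0.50143901 -0.02336167  0.062     ]
axis -0.1710173148304714 -0.172
[np.float64(-20.484446442856285), np.float64(23.065302947721413)]
[np.float64(-19.044374052154964), np.float64(24.76849471485073)]
perp 10.842752893611811
```

View pics/w18l.png

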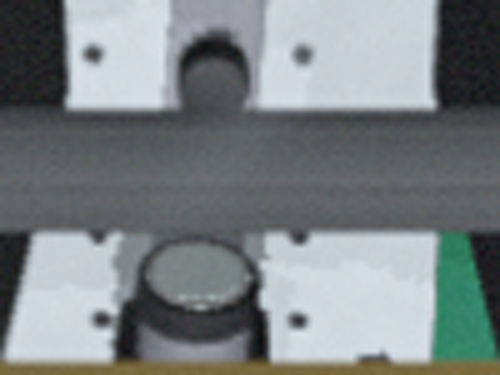

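View pics/w21l.png

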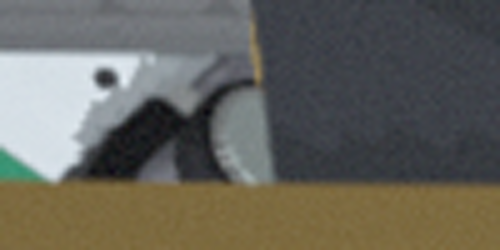

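```bash
python3 - <<'E'
from h import *
w=load('w21'); B=lambda u,v:(85+u/7,65+v/7)
g=hit(w,[B(362,488),B(470,365)],.052); 
rim=hit(w,[B(123,300),B(310,517),B(310,122)],.05); print(rim)
for c in (np.array([.5015,-.0226]),hit(w,B(305,325),.052)[0][:2]):
  a=[np.degrees(np.arctan2(*(x[:2]-c)[::-1])+.172) for x in g]; print(c,a,np.mean(a))
w=load('w18'); L=hit(w,[(250.4,289.6),(250.4,288)],.047); print(L)
for x in L:
  for M in ([.6202,-.0431],[.6192,-.0431]):
    v=x[:2]-M; print(np.linalg.norm(v),(np.arctan2(v[1],v[0])-(np.pi-.172))%(2*np.pi))
E
```

```text
[[ 0.48641729 -0.03171165  0.05      ]
 [ 0.51137208 -0.04106704  0.05      ]
 [ 0.49523233 -0.00693035  0.05      ]]
[ 0.5015 -0.0226] [np.float64(-32.10392142252328), np.float64(22.542502921575625)] -4.780709250473826
[ 0.50372356 -0.02379352] [np.float64(-34.23363800594466), np.float64(28.35172455512697)] -2.940956725408846
[[ 0.59338079 -0.15130922  0.047     ]
 [ 0.59374995 -0.14926514  0.047     ]]
0.1114832027008536 1.4998460648630463
0.11124686989170508 1.5085712072426416
0.10941043230061985 1.4986266344353947
0.1091729938799259 1.5075148322274643
```

Call:
servo_tool([
  [[0,0,0],[0,0,-0.01]],
  [[0,0,0],[0,0,-0.01]],
  [[0,0,0],[0,0,-0.01]],
  [[0,0,0],[0,0,-0.01]],
  [[0,0,0],[0,0,-0.01]],
  [[0,0,0],[0,0,-0.01]],
])

```text
t: 20.33
position: [0.6214, -0.0422, 0.0925]
eef_rot: [1.498, 2.761, 0.0]
contact_force: [5.5, -0.1, -3.8]
grip_width: 0.089
```

```bash
python3 - <<'E'
from h import *
go((.6222,-.0434,.093),2.147)
w=snap('wrist','w22'); crop(w,85,65,225,195,3.5,'pics/w22a.png')
from station import read_state
st=read_state(); print(st['torque'],st['joint_velocities'].round(4),st['contact_force'])
E
```

```text
shift [-1.4  0.  -0.5] turn [0.0003 0.0002 0.0007] yaw now 2.1477 pos [ 0.6214 -0.0422  0.0925] t 20.33 F [ 5.5 -0.1 -3.8] w 0.089
[-0.0673491  -0.95387748 -0.07689646] [ 0.0026  0.0018 -0.      0.0004  0.0001  0.0014] [ 5.29132769  0.45580839 -3.70039337]
```

View pics/w22a.png

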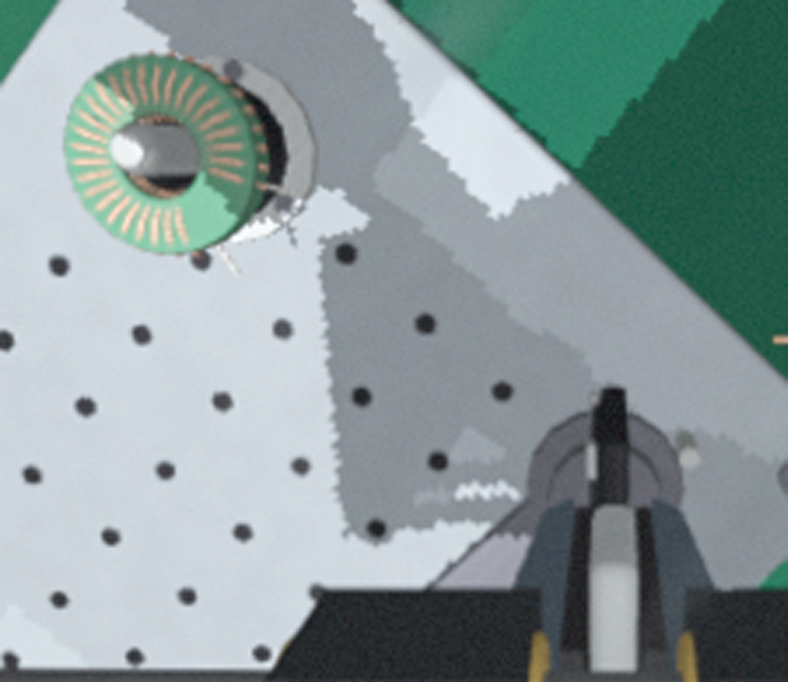

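```bash
python3 - <<'E'
from station import order
print(order.job_done())
E
```

```text
the job is handed in; nothing more can be done
None
```

The spacer sleeve and then the large green coil are both fully down on the post. The mirror is turned and still gripped by its tab. I handed the job in at about 20.3 s of the 64 s; no verdict is reported.

- **Seating:** Each part met firm resistance at about the height expected for fully down (sleeve 14 N, coil 17 N). The last wrist pictures show both in place, with the coil upright on the sleeve.
- **Leads:** They point towards the mirror. My estimates of the error disagree: about +1 to +3° from the lead tips, −3 to −5° from the bare sector, and one poor estimate from the line between the two tips gave 11°. I take it as within a few degrees.
- **Mirror:** The hand's angle puts the mirror at about 0.749 rad. The lens stands about 1.48 to 1.51 rad counter-clockwise of the post, so half of that is 0.74 to 0.755. The tab sits squarely between the fingers with no slip seen, and the contact force was about 6.5 N and steady.
- **Not checked:** I had no picture from the inspection camera itself, so the mirror angle rests on the measured geometry alone.

I did not touch the camera arm or the other items.

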